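# Change the label roll on the unwinder spindle

### The arm

A 7-joint arm with a two-finger parallel gripper is mounted at the origin on a cart in front of the work surface, level with it; the furniture and walls round the work are solid. World frame = base frame: x ahead of the robot, y to its left, z up, the work surface at z = 0. Lengths are in m, angles in rad, forces in N, time in s.
With the tool pointing down it reaches from about 0.4 to 0.85 m from the base axis. Payload 10.4 kg.
Tool frame: the origin (TCP) lies where the fingers leave the gripper's body, on its centre line; the fingertips stand 73 mm ahead of it and the grasp point (between the pads) lies 54 mm ahead of it; z points along the fingers, x is the direction in which the jaws open and shut, and the axes are right-handed (so a half turn about z gives the same grasp; the last joint's range is limited). The gripper opens to 85 mm and grips with 20 to 120 N. Pads are 22 mm wide; open, the fingers measure 114 mm over their backs; the gripper's body (76 mm by 85 mm) begins 54 mm behind the grasp point. The pads swing forward as they close: fully open they stand 13 mm farther back than shut.
Start: joints at [1.199, 0.332, -0.065, 1.46, 0.022, 1.35, -0.088], TCP at [0.214, -0.587, 0.304] pointing down, gripper open.
Joint ranges: [-2.6, 2.6], [-0.5, 2.12], [-1.47, 1.34], [0.16, 2.42], [-1.27, 4.41], [0.06, 2.06], [-2.6, 2.6]. Speed limits (rad/s): [2.22, 2.22, 2.79, 2.79, 3.14, 3.14, 3.14].

### API

Orientations are given as a unit quaternion [x, y, z, w].
In Python, from cell import robot gives the robot as it stands.
- The arm moves only by the tool step_arm, never from a script. Its argument "plan" is a list of rows, each an object with "offset": the shift along the world's x, y, z in mm, a list of three; "dr": the turn, a rotation vector about the world's x, y, z in degrees, a list of three; "grip": the closure, from 0 (fully open) to 1 (shut). A call has 1 to 20 rows; each row shifts and turns the pose as measured when the row begins; what a row does not reach is not made up. A row lasts 1/10 s, in which the tool goes at most 50 mm and 8.59 degrees, less where a joint would pass 70% of its speed; a pose out of reach is approached as far as the arm can. A call is refused whole if a number of a shift passes 50 or a number of a turn 8.59, either way. A call with a gripper value outside its range is refused whole. The fingers move at their own pace and stop on an object; "squeeze" is the grip in N (left out, the last holds). Time passes only in rows, so rows that do not move let the fingers close. It gives the time, the measured TCP pose, the force and the opening at its end, in the units of the state.
- robot.get_state(): the state, without advancing time (a new reading comes with each control period).
- robot.camera(name): name is "scene" or "top" or "wrist"; returns a dict with "color" (400x640x3 uint8, red, green, blue), "vfov" (degrees; the focal length in pixels is half the picture's height over the tangent of half this angle, whatever the lens; pixels are square), "cx", "cy" (the principal point, pixels), "R" (3x3) and "t" (3): a world point X has camera coordinates R X + t. Camera axes: x right, y down, z forward; pixel columns grow to the right and rows downward; lengths in m; the calibration is good to about 2 mm. The wrist camera is an equidistant fisheye: a pixel r from the principal point sees the ray r / f radians off the axis. A picture is of the moment at which its call begins. There is no depth.
- robot.job_done(): hands the job in, once; it reports no verdict.
The state is a dict: "t": time; "q": joint angles; "qd": joint speeds; "tau": joint torques, N m; "tool_pos": TCP position; "tool_rot": TCP orientation; "wrist_force": force on the tool from outside, world axes, zero at the start; "torque": the same for the moment, N m; "finger_gap": opening from 0.0 (shut) to 1.0 (fully open).
Only numpy, scipy, OpenCV 4.12 (cv2) and the standard library are available. Lean on these libraries where they do the work, as an engineer would, in place of code of your own. Each camera call takes 0.05 s, during which the arm holds its last target.

### The job

Change the roll on the label unwinder: lift the bare empty core off the unwinder's spindle and seat it fully down on the free storage post. The fresh label roll stands on the other storage post under a sprung keeper: press the keeper's tail down until it snaps open, only then lift the roll off and seat it upright and fully down on the unwinder's spindle. Lower both parts onto their posts rather than dropping them, and leave the other things on the worktop where they are.

Things in the scene. Friction and masses are not known exactly. Their poses are not given: they have to be found in the camera images.
- unwinder: label unwinder, fixed: round aluminium drum 96 mm in diameter and 20 mm high with a black rubber drive disc (60 mm in diameter, 4 mm) and an upright steel spindle in the middle; a small black block on its rim. Origin at the centre of its underside on the worktop, z up; yaw without meaning
- unwinder_seat (a point): centre of the top of the unwinder's drive disc, 24 mm above the worktop, at the foot of the spindle. The spindle stands on it: 18 mm in diameter, 62 mm tall (top 86 mm above the worktop), with a domed end
- free_stand: the free storage post, fixed: thin round grey base 90 mm in diameter and 6 mm high, aluminium collar 50 mm in diameter up to 16 mm, the same spindle as the unwinder's (18 mm in diameter, 62 mm above the collar, domed top). No keeper. Origin at the centre of its underside
- free_seat (a point): centre of the top of the free post's collar, 16 mm above the worktop: where the empty core's underside must rest
- keeper_stand: the storage post with the keeper, fixed: the same base, collar and spindle as the free post, with a lug along its own +x axis carrying the keeper's hinge, 57 mm from the post's axis and 33 mm above the worktop. Origin at the centre of its underside, z up, +x points from the post to the keeper's tail
- keeper_seat (a point): centre of the top of the collar of the post with the keeper, 16 mm above the worktop, where the label roll's underside rests at the start
- keeper (a joint): keeper hinge angle in rad: 0 closed (nose over the roll's flange edge), 1.40 open. Steel seesaw, hinge 33 mm above the worktop: pressing the tail down lifts the nose. Over-centre spring: about 4 to 6 N at the pad starts it, falling to nothing at 0.65 (tail 12 degrees below level); beyond that it snaps open and stays. Pressing straight down on the pad, go to about 20 mm above the worktop
- keeper_pad (a point): top of the black round bar (8 mm thick, 26 mm wide) at the end of the keeper's tail: the place to press down. The tail is a plate 22 mm wide and 33 mm long from the hinge; closed, it slopes up and away from the post at 25 degrees, so that this point lies 87 mm from the post's axis, 51 mm above the worktop; open, it slopes down at 55 degrees
- empty_core: bare empty core, grey plastic: bottom flange 80 mm in diameter and 6 mm thick, straight tube 36 mm in diameter above it, 72 mm high in all, bore 22 mm right through. At the start on the unwinder's spindle. Origin at the centre of the flange's underside, z along the bore; about 90 g. Grip it across the tube
- label_roll: fresh label roll: the same grey core with white paper wound on it, 64 mm in diameter from the flange to 38 mm above the underside; the bare tube, 36 mm in diameter, stands out above the paper from 38 to 72 mm: grip it there. Bore 22 mm. At the start on the post with the keeper. Origin at the centre of the flange's underside, z along the bore; about 220 g
- equipment_front (a point): no part of the job, an obstacle: a fixed point on the line, 15 degrees to the robot's y axis, along which the equipment at the back (blue drawers to 165 mm, riser and controller above to 0.4 m) begins; from here the line goes away from the robot by 0.27 m per metre to the left (+y). Keep a wide gripper's ends and the wrist on this side of it
- hood_corner (a point): no part of the job, an obstacle: the left rear corner of the grey hood on the big fixture's front, 189 mm above the worktop; the hood lies from here to the front and to the right (-y)
- threadlock: bystander: bottle 34 mm in diameter, 98 mm tall, standing; origin under its centre
- tape_measure: bystander: tape measure 36 x 80 x 62 mm, standing; long side along its y; origin under its centre
- tape_roll: bystander: roll of tape lying flat, 92 mm in diameter, 19 mm high; origin under its centre
- spanner: bystander: flat open-ended spanner 30 x 137 x 8 mm, long side along its y; origin under its centre
- cup_part_a: bystander: turned aluminium cup 36 mm in diameter, 43 mm high; origin under its centre
- cup_part_b: bystander: turned aluminium cup 36 mm in diameter, 43 mm high; origin under its centre, like the other cup

How it is judged:
By the outcome, as a careful person would: the job done as asked, in the order asked, and still so for the second after the job is handed in, with the robot touching nothing.
It also fails if it takes over 64 s, if anything falls off the work surface, if the arm or the gripper's body presses on something with over 40 N, if the wrist force passes 120 N, or if a joint passes its speed limit or range.

## Working session

There is one attempt and no reset: what is moved stays moved. The work goes in short steps, Python scripts to look and compute and a tool call to move; the robot and the scene stay as the last step left them, time stands still between calls to the robot, and variables do not carry over. Pictures are saved under pics/ and viewed, and the job is handed in when it is done.

Besides the shell and the picture viewer there is one more tool, called after ">>>" as name([rows], argument=value, ...), one row to a line, values as JSON. step_arm: Moves the arm, as the interface text tells. Its arguments: {"type":"object","properties":{"plan":{"type":"array"},"squeeze":{"type":"number"}},"required":["plan"]}

```bash
mkdir -p pics; ls; cat > h.py <<'E'
import numpy as np, cv2, pickle
from cell import robot
def snap(name,fn):
    c=robot.camera(name); cv2.imwrite(f'pics/{fn}.png',c['color'][:,:,::-1]); pickle.dump(c,open(f'pics/{fn}.pkl','wb')); return c
def load(fn): return pickle.load(open(f'pics/{fn}.pkl','rb'))
def ray(c,u,v):
    H=c['color'].shape[0]; f=H/2/np.tan(np.radians(c['vfov'])/2)
    a,b=u-c['cx'],v-c['cy']
    if c.get('fish'):
        r=np.hypot(a,b); th=r/f; d=np.array([np.sin(th)*a/max(r,1e-9),np.sin(th)*b/max(r,1e-9),np.cos(th)])
    else: d=np.array([a/f,b/f,1])
    R=np.array(c['R']);t=np.array(c['t'])
    return -R.T@t, R.T@d
def onz(c,u,v,z):
    o,d=ray(c,u,v); return o+d*(z-o[2])/d[2]
def proj(c,X):
    H=c['color'].shape[0]; f=H/2/np.tan(np.radians(c['vfov'])/2)
    p=np.array(c['R'])@np.array(X)+np.array(c['t'])
    if c.get('fish'):
        r=np.hypot(p[0],p[1]); th=np.arctan2(r,p[2]); return np.array([c['cx']+f*th*p[0]/r,c['cy']+f*th*p[1]/r])
    return np.array([c['cx']+f*p[0]/p[2],c['cy']+f*p[1]/p[2]])
E
python3 - <<'E'
from h import *
for n in('scene','top','wrist'):
    c=snap(n,n+'0'); print(n,c['vfov'],c['cx'],c['cy'],-np.array(c['R']).T@np.array(c['t']))
print(robot.get_state())
E
```

```text
pics
scene 44.57976920062848 316.9114788630747 198.5573579517232 [0.90600563 0.60509447 0.91769035]
top 53.84692621189589 321.70590798856756 203.30992032312324 [0.41233333 0.19289952 1.08086974]
wrist 65.70646984690485 321.70891306394594 204.29553859428205 [ 0.28904797 -0.56171812  0.37303231]
{'t': 0.15, 'q': array([ 1.19939901,  0.33271178, -0.06467721,  1.46072953,  0.02160195,
        1.3499128 , -0.08849468]), 'qd': array([ 0.00071112, -0.00182407,  0.00015588, -0.00344383, -0.00067899,
       -0.00078704, -0.00055954]), 'tau': array([ 6.88651598e-04, -6.25824237e+01,  4.91683558e-02, -3.91854644e+01,
        1.63156609e-02,  7.43244309e-03,  4.53980294e-05]), 'tool_pos': array([ 0.213526  , -0.58717822,  0.30331694]), 'tool_rot': array([ 8.19075115e-01, -5.73686039e-01, -4.51987856e-04, -2.82746153e-04]), 'wrist_force': array([ 0.77170947,  0.51341692, -0.02243401]), 'torque': array([ 0.07055949,  0.04379429, -0.04580388]), 'finger_gap': 1.0000701770372609}
```

View pics/scene0.png

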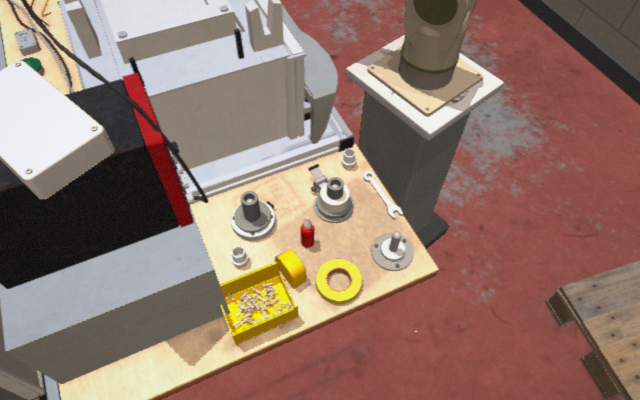

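View pics/top0.png

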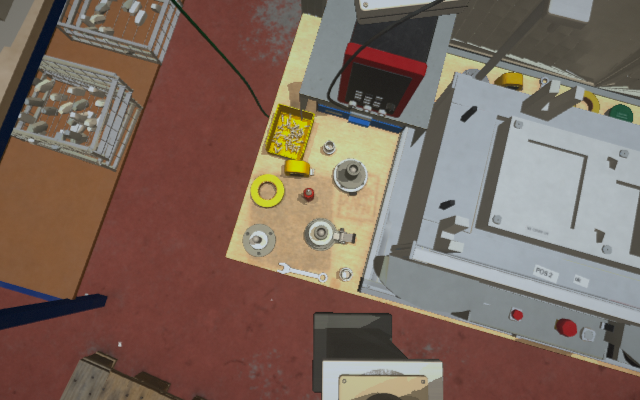

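View pics/wrist0.png

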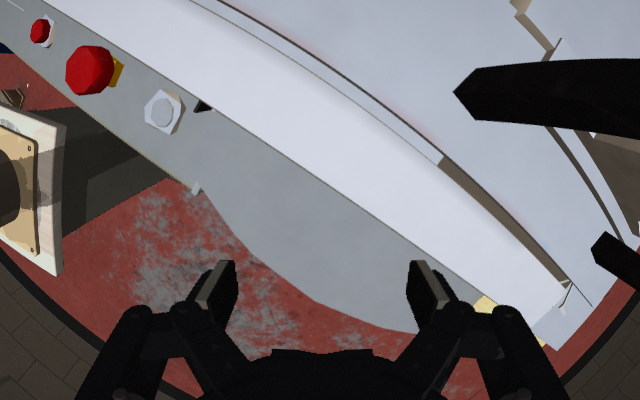

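Both overview pictures show the unwinder with the core at about (350,175) in top, the keeper stand with the roll at about (320,234) and its tail to the right, and the free stand at about (258,240). I'll zoom in to measure them.

```bash
python3 - <<'E'
from h import *
c=load('top0')['color'][:,:,::-1]; cv2.imwrite('pics/t_z.png',cv2.resize(c[120:300,220:420],None,fx=3.3,fy=3.3,interpolation=cv2.INTER_CUBIC))
c=load('scene0')['color'][:,:,::-1]; cv2.imwrite('pics/s_z.png',cv2.resize(c[140:300,210:430],None,fx=3.6,fy=3.6,interpolation=cv2.INTER_CUBIC))
E
```

```text
(no output)
```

View pics/t_z.png

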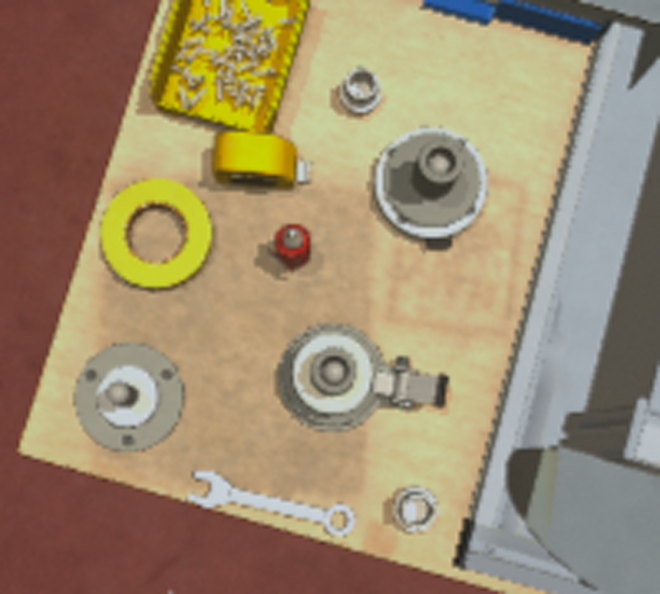

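View pics/s_z.png

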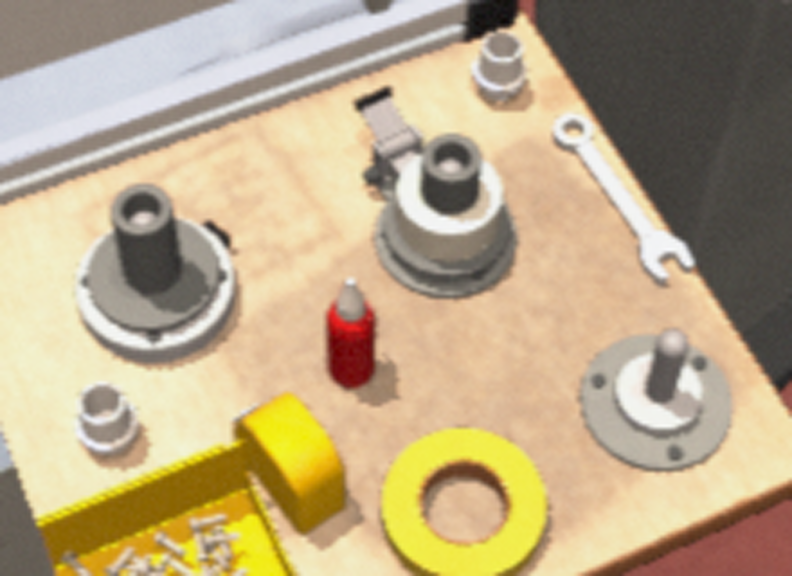

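```bash
python3 - <<'E'
from h import *
T=load('top0');S=load('scene0')
t=lambda u,v:(220+u/3.3-.35,120+v/3.3-.35); s=lambda u,v:(210+u/3.6-.35,140+v/3.6-.35)
for n,z,a,b in [('core top',.096,(438,161),(142,208)),('unw drum .02',.02,(431,184),(156,277)),('roll top',.088,(336,373),(453,157)),('roll paper top',.054,(333,374),None),('kbase.006',.006,(329,377),(446,238)),('pad',.051,(440,388),(373,97)),
 ('free base',.006,(129,397),(657,402)),('free dome',.078,(124,394),(672,340)),('collar .016',.016,(128,396),(659,393)),
 ('thread',.098,(293,236),(350,283)),('cupA',.043,(415,507),(503,47)),('cupB',.043,(361,83),(103,402)),('tape',.019,(157,233),(465,502)),('tmeas',.062,(254,160),(285,440)),('span1',.004,(205,489),(665,255)),('span2',.004,(341,519),(572,131)),('drawer edge',.165,(500,5),None),('drawer front bot',.16,(600,40),None)]:
    print(n,np.round(onz(T,*t(*a),z)[:2]*1e3), b and np.round(onz(S,*s(*b),z)[:2]*1e3))
E
```

```text
core top [642.  91.] [644.  91.]
unw drum .02 [640.  89.] [642.  90.]
roll top [477. 167.] [480. 172.]
roll paper top [478. 169.] None
kbase.006 [479. 171.] [483. 173.]
pad [469.  84.] [469.  86.]
free base [460. 335.] [463. 339.]
free dome [459. 329.] [464. 338.]
collar .016 [460. 335.] [462. 339.]
thread [581. 202.] [585. 206.]
cupA [375. 102.] [374. 103.]
cupB [719. 149.] [720. 152.]
tape [595. 315.] [596. 319.]
tmeas [648. 235.] [662. 243.]
span1 [386. 271.] [385. 268.]
span2 [364. 159.] [363. 162.]
drawer edge [745.  53.] None
drawer front bot [721. -22.] None
```

```bash
python3 - <<'E'
from h import *
c=load('top0')['color'][:,:,::-1]; cv2.imwrite('pics/t_z2.png',cv2.resize(c[170:320,320:520],None,fx=4,fy=4,interpolation=cv2.INTER_CUBIC))
c=load('scene0')['color'][:,:,::-1]; cv2.imwrite('pics/s_z2.png',cv2.resize(c[0:200,130:380],None,fx=3,fy=3,interpolation=cv2.INTER_CUBIC))
c=load('top0')['color'][:,:,::-1]; cv2.imwrite('pics/t_z3.png',cv2.resize(c[0:150,270:470],None,fx=4,fy=4,interpolation=cv2.INTER_CUBIC))
E
```

```text
(no output)
```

View pics/t_z2.png

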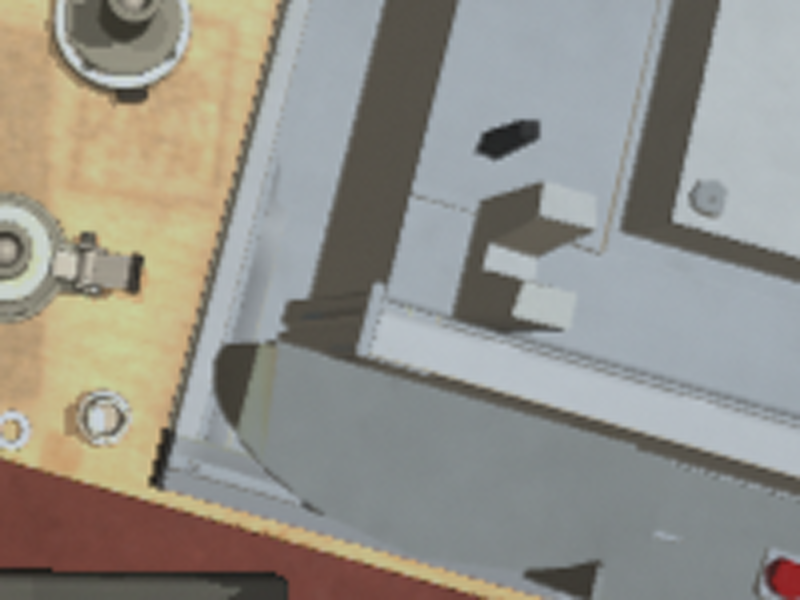

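View pics/s_z2.png

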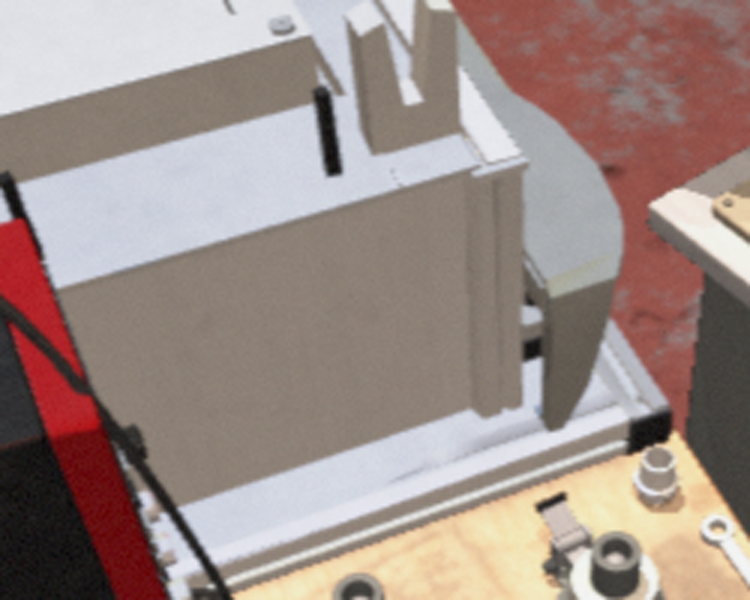

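View pics/t_z3.png

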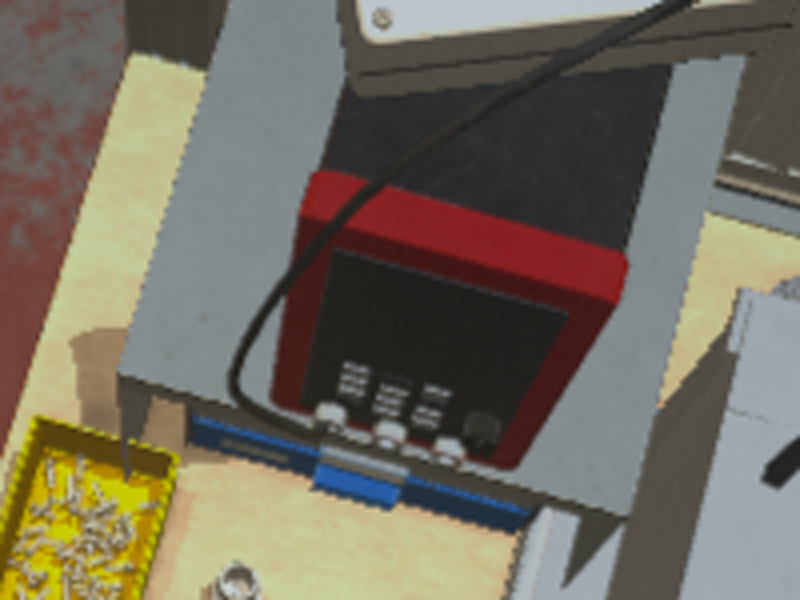

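```bash
python3 - <<'E'
from h import *
T=load('top0');S=load('scene0')
def tri(a,b):
    o1,d1=ray(T,*a);o2,d2=ray(S,*b);d1/=np.linalg.norm(d1);d2/=np.linalg.norm(d2)
    A=np.c_[d1,-d2];s=np.linalg.lstsq(A,o2-o1,rcond=None)[0]
    p,q=o1+s[0]*d1,o2+s[1]*d2
    return np.round((p+q)/2*1e3),round(np.linalg.norm(p-q)*1e3)
z2=lambda u,v:(320+u/4,170+v/4); s2=lambda u,v:(130+u/3,v/3); z3=lambda u,v:(270+u/4,v/4)
print('hoodcorner',np.round(onz(T,*z2(272,345),.189)*1e3),np.round(onz(S,*s2(548,290),.189)*1e3),tri(z2(272,345),s2(548,290)))
print('fix wall corner',tri(z2(375,290),s2(475,172)))
print('pin top',tri(z2(530,125),s2(322,90)))
print('post top',tri(z2(570,205),s2(440,5)))
for p in[(120,375),(630,515)]: print('riser',[np.round(onz(T,*z3(*p),z)*1e3) for z in(.165,.25)])
print('handle',np.round(onz(T,*z3(350,500),.08)*1e3))
for p in[(300,180),(620,290),(280,405),(515,465)]: print('ctrl',[np.round(onz(T,*z3(*p),z)[:2]*1e3) for z in(.2,.4)])
print('rail',[np.round(onz(T,*z2(*p),z)*1e3) for p in[(285,0),(170,480)] for z in (0,.04)])
E
```

```text
hoodcorner [420.  19. 189.] [421.  24. 189.] (array([419.,  20., 185.]), 3)
fix wall corner (array([448., -17., 280.]), 2)
pin top (array([523., -73., 347.]), 2)
post top (array([467., -53., 401.]), 42)
riser [array([810., 227., 165.]), array([773., 224., 250.])]
riser [array([729., -85., 165.]), array([699., -59., 250.])]
handle [764.  76.  80.]
ctrl [array([920., 120.]), array([805., 137.])]
ctrl [array([856., -71.]), array([755., -11.])]
ctrl [array([779., 131.]), array([696., 145.])]
ctrl [array([746.,  -7.]), array([670.,  38.])]
rail [array([663., -29.,   0.]), array([653., -21.,  40.]), array([330.,  52.,   0.]), array([333.,  57.,  40.])]
```

>>> step_arm([
  {"offset":[0,0,48],"dr":[0,0,0],"grip":0.0},
  {"offset":[0,0,48],"dr":[0,0,0],"grip":0.0},
  {"offset":[0,0,48],"dr":[0,0,0],"grip":0.0},
  {"offset":[0,0,48],"dr":[0,0,0],"grip":0.0},
  {"offset":[0,0,48],"dr":[0,0,0],"grip":0.0},
], squeeze=40)

```text
t: 0.65
tool_pos: [0.2118, -0.5834, 0.5413]
tool_rot: [0.819, -0.574, -0.008, -0.005]
wrist_force: [0.7, -1.0, 0.8]
finger_gap: 0.997
```

>>> step_arm([
  {"offset":[44,18,0],"dr":[0,0,8],"grip":0},
  {"offset":[42,21,0],"dr":[0,0,8],"grip":0},
  {"offset":[41,24,0],"dr":[0,0,8],"grip":0},
  {"offset":[39,27,0],"dr":[0,0,8],"grip":0},
  {"offset":[37,30,0],"dr":[0,0,8],"grip":0},
  {"offset":[34,33,0],"dr":[0,0,8],"grip":0},
  {"offset":[32,35,0],"dr":[0,0,8],"grip":0},
  {"offset":[29,37,0],"dr":[0,0,8],"grip":0},
  {"offset":[26,40,0],"dr":[0,0,8],"grip":0},
  {"offset":[23,41,0],"dr":[0,0,8],"grip":0},
  {"offset":[20,43,0],"dr":[0,0,8],"grip":0},
  {"offset":[16,44,0],"dr":[0,0,8],"grip":0},
  {"offset":[13,45,0],"dr":[0,0,8],"grip":0},
  {"offset":[9,46,0],"dr":[0,0,8],"grip":0},
  {"offset":[5,46,0],"dr":[0,0,8],"grip":0},
])

```text
t: 2.15
tool_pos: [0.6301, -0.0379, 0.542]
tool_rot: [0.892, 0.452, -0.007, 0.003]
wrist_force: [0.1, 0.1, 0.0]
finger_gap: 1.001
```

>>> step_arm([
  {"offset":[4,43,0],"dr":[0,0,7],"grip":0},
  {"offset":[4,43,0],"dr":[0,0,7],"grip":0},
  {"offset":[4,43,0],"dr":[0,0,7],"grip":0},
  {"offset":[0,0,-45],"dr":[0,0,0],"grip":0},
  {"offset":[0,0,-45],"dr":[0,0,0],"grip":0},
  {"offset":[0,0,-45],"dr":[0,0,0],"grip":0},
  {"offset":[0,0,0],"dr":[0,0,0],"grip":0},
])

```text
t: 2.85
tool_pos: [0.6394, 0.109, 0.401]
tool_rot: [0.783, 0.622, -0.005, 0.002]
wrist_force: [0.3, -0.6, -0.3]
finger_gap: 0.996
```

```bash
python3 - <<'E'
from h import *
c=snap('wrist','w1'); s=robot.get_state(); print(s['tool_pos'],s['tool_rot'],s['q'])
d=load('w1'); d['fish']=1; pickle.dump(d,open('pics/w1.pkl','wb'))
for X in [(.642,.091,.096),(.642,.091,.03),(.48,.171,.088),(.469,.085,.051)]: print(proj(d,X))
E
```

```text
[0.64023117 0.10928475 0.40552305] [ 0.78290753  0.62212555 -0.0028277   0.00275531] [ 0.24054157  0.44901457 -0.72466295  1.18095713  0.29888237  1.61666428
  0.92304324]
[312.4350411  176.67705585]
[314.31748173 166.59978888]
[346.64090782  35.88342844]
[280.00755649  48.80251287]
```

View pics/w1.png

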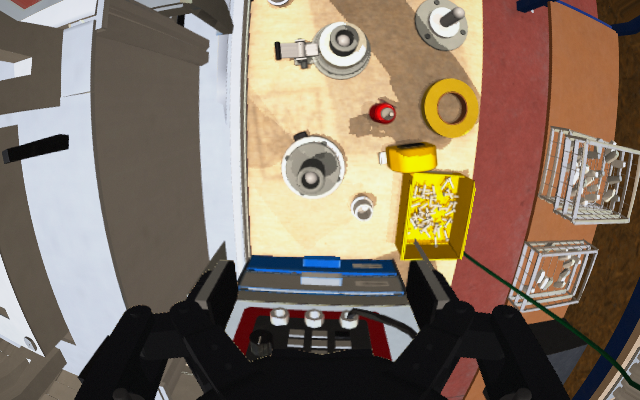

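The wrist view shows the core top ring at (311,177), close to the projected (312,177). The roll top is at (344,38) and the pad at (279,48), so the first estimates hold. I'll zoom in to refine.

```bash
python3 - <<'E'
from h import *
c=load('w1')
im=c['color'][:,:,::-1]
cv2.imwrite('pics/w1z.png',cv2.resize(im[0:200,260:480],None,fx=3.6,fy=3,interpolation=cv2.INTER_CUBIC)) if 0 else cv2.imwrite('pics/w1z.png',cv2.resize(im[0:200,265:475],None,fx=3,fy=3,interpolation=cv2.INTER_CUBIC))
E
```

```text
(no output)
```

View pics/w1z.png

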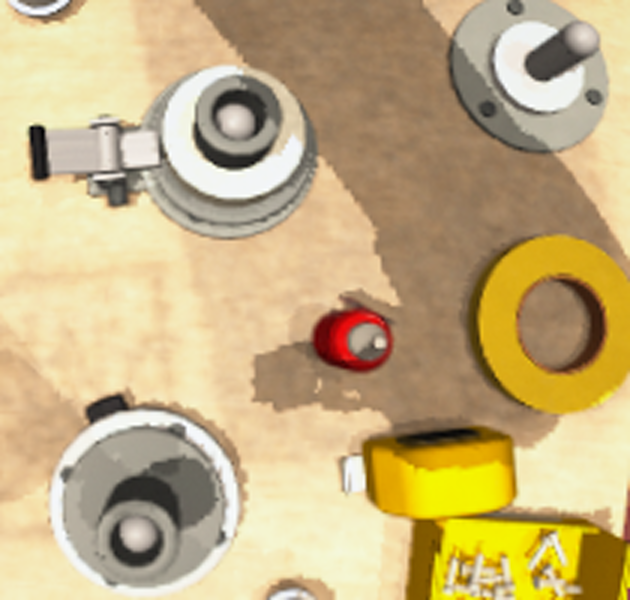

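```bash
python3 - <<'E'
from h import *
c=load('w1')
z=lambda u,v:(265+u/3-.33,v/3-.33)
for n,p,h in[('core top',(138,540),.096),('drum',(146,502),.020),('spindle core',(134,532),.084),('roll top',(237,121),.088),('paper',(237,132),.054),('kspindle',(235,120),.076),('pad bar',(39,151),.051),('free base',(529,75),.006),('collar',(540,66),.016),('free dome',(578,42),.078)]:
    print(n,np.round(onz(c,*z(*p),h)[:2]*1e3,1))
E
```

```text
core top [645.2  88. ]
drum [644.1  88.7]
spindle core [644.1  85.9]
roll top [484.5 166.2]
paper [482.6 168.7]
kspindle [481.5 166.8]
pad bar [469.8  81.6]
free base [465.1 330.9]
collar [462.8 333.9]
free dome [466.2 327.5]
```

>>> step_arm([
  {"offset":[3,-19,-40],"dr":[0,0,0],"grip":0},
  {"offset":[0,0,-45],"dr":[0,0,0],"grip":0},
  {"offset":[0,0,-45],"dr":[0,0,0],"grip":0},
  {"offset":[0,0,-45],"dr":[0,0,0],"grip":0},
  {"offset":[0,0,-30],"dr":[0,0,0],"grip":0},
  {"offset":[0,0,0],"dr":[0,0,0],"grip":0},
])

```text
t: 3.5
tool_pos: [0.6523, 0.0893, 0.2165]
tool_rot: [0.785, 0.62, 0.009, 0.01]
wrist_force: [-0.4, 0.0, 0.1]
finger_gap: 0.998
```

```bash
python3 - <<'E'
from h import *
c=snap('wrist','w2'); c['fish']=1; pickle.dump(c,open('pics/w2.pkl','wb')); s=robot.get_state(); print(s['tool_pos'],s['tool_rot'],s['wrist_force'])
print(proj(c,(.643,.090,.096)))
snap('scene','s2')
E
```

```text
[0.653314   0.08965807 0.2193034 ] [0.78484781 0.61950052 0.0108942  0.0106926 ] [-0.45451584 -0.10689129  1.5076417 ]
[321.92290533 210.37485975]
```

View pics/w2.png

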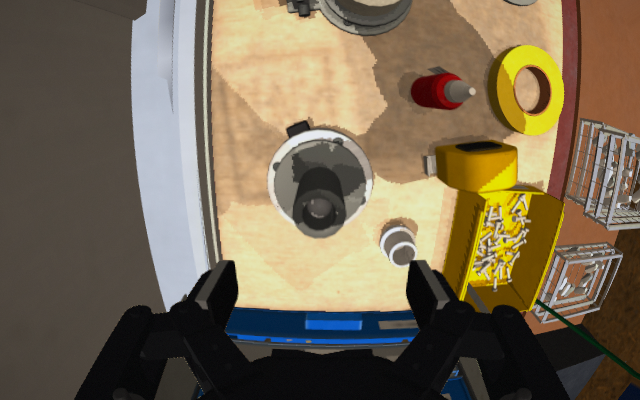

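View pics/s2.png

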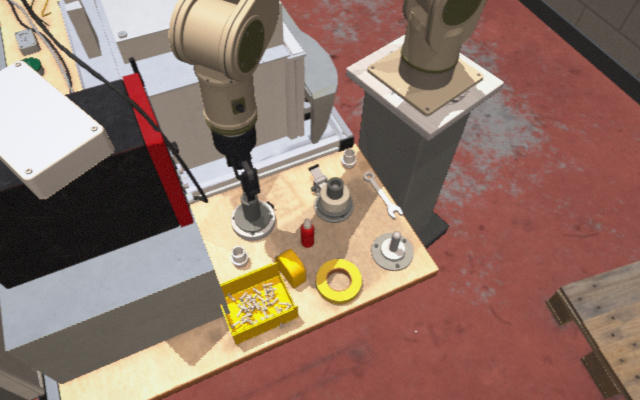

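```bash
cat > go.py <<'E'
from h import *
import sys
from scipy.spatial.transform import Rotation as R
# go x y z yaw(deg jaw azimuth)
def need(x,y,z,yaw):
    s=robot.get_state(); 
    T=R.from_euler('z',yaw,degrees=True)*R.from_euler('x',180,degrees=True)
    d=(T*R.from_quat(s['tool_rot']).inv()).as_rotvec(degrees=True)
    p=np.array([x,y,z])-s['tool_pos']*1e3
    print('t',round(s['t'],2),'pos',np.round(s['tool_pos']*1e3,1),'off',np.round(p,1),'dr',np.round(d,2),'F',np.round(s['wrist_force'],1),'gap',round(s['finger_gap'],3),'qd',np.round(np.abs(s['qd']).max(),3))
need(*map(float,sys.argv[1:5]))
E
python3 go.py 643 88 124 76
```

```text
t 3.6 pos [653.7  90.1 220.8] off [-10.7  -2.1 -96.8] dr [ 0.17  1.87 -0.59] F [-0.9  1.6  1.2] gap 0.996 qd 0.022
```

>>> step_arm([
  {"offset":[-10,-2,-10],"dr":[0.2,1.8,-0.5],"grip":0},
  {"offset":[0,0,-20],"dr":[0,0,0],"grip":0},
  {"offset":[0,0,0],"dr":[0,0,0],"grip":0},
])

```text
t: 3.9
tool_pos: [0.6462, 0.0888, 0.1984]
tool_rot: [0.788, 0.615, 0.004, 0.002]
wrist_force: [-0.3, -0.4, -0.2]
finger_gap: 1.002
```

```bash
python3 go.py 643 88 124 76
```

```text
t 3.9 pos [646.2  88.8 198.4] off [ -3.2  -0.8 -74.4] dr [-0.14  0.46  0.05] F [-0.3 -0.4 -0.2] gap 1.002 qd 0.066
```

>>> step_arm([
  {"offset":[-4,-1,-20],"dr":[0,0.6,0],"grip":0},
  {"offset":[-2,0,-20],"dr":[0,0.3,0],"grip":0},
  {"offset":[-2,0,-20],"dr":[0,0.3,0],"grip":0},
  {"offset":[-1,0,-15],"dr":[0,0.2,0],"grip":0},
  {"offset":[0,0,0],"dr":[0,0,0],"grip":0},
])

```text
t: 4.4
tool_pos: [0.6378, 0.0879, 0.1231]
tool_rot: [0.789, 0.615, -0.005, -0.006]
wrist_force: [-0.1, -0.0, -0.9]
finger_gap: 0.999
```

```bash
python3 go.py 643 88 124 76;python3 - <<'E'
from h import *
snap('wrist','w3'); snap('scene','s3')
i=load('s3')['color'][:,:,::-1][120:280,170:350]
cv2.imwrite('pics/s3z.png',cv2.resize(i,None,fx=3,fy=3))
E
```

```text
t 4.4 pos [637.8  87.9 123.1] off [5.2 0.1 0.9] dr [-0.16 -0.81  0.12] F [-0.1 -0.  -0.9] gap 0.999 qd 0.015
```

View pics/w3.png

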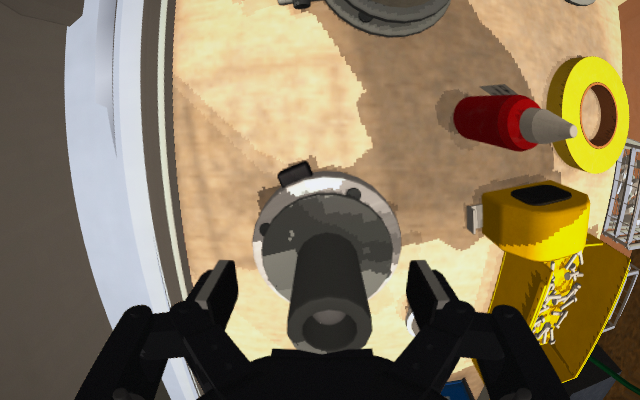

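View pics/s3z.png

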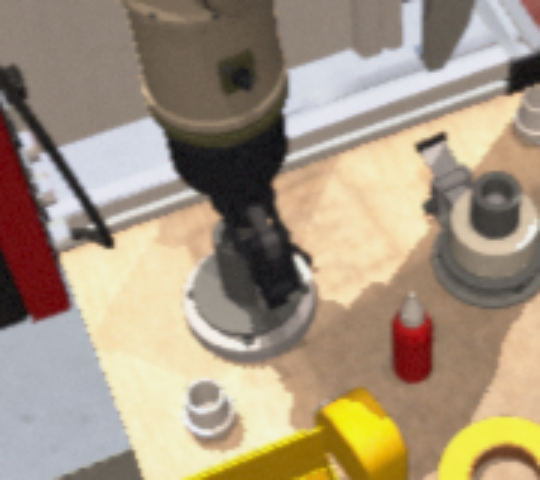

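```bash
python3 - <<'E'
from h import *
c=load('w3');c['fish']=1
print(onz(c,329,326,.096), proj(c,(.643,.088,.096)))
E
```

```text
[0.64187173 0.0881448  0.096     ] [329.2967582  328.09051825]
```

>>> step_arm([
  {"offset":[5,1,0],"dr":[-0.1,-0.8,0],"grip":0},
  {"offset":[0,0,0],"dr":[0,0,0],"grip":0},
])

```text
t: 4.7
tool_pos: [0.6451, 0.0897, 0.1269]
tool_rot: [0.789, 0.615, 0.003, 0.001]
wrist_force: [-0.0, 0.4, -0.9]
finger_gap: 1.003
```

```bash
python3 go.py 643 88 124 76
```

```text
t 4.7 pos [645.1  89.7 126.9] off [-2.1 -1.7 -2.9] dr [-0.12  0.36  0.13] F [-0.   0.4 -0.9] gap 1.003 qd 0.014
```

>>> step_arm([
  {"offset":[-2,-1,-2],"dr":[-0.1,0.4,0],"grip":0.5},
  {"offset":[0,0,0],"dr":[0,0,0],"grip":1},
  {"offset":[0,0,0],"dr":[0,0,0],"grip":1},
  {"offset":[0,0,0],"dr":[0,0,0],"grip":1},
  {"offset":[0,0,0],"dr":[0,0,0],"grip":1},
  {"offset":[0,0,0],"dr":[0,0,0],"grip":1},
], squeeze=40)

```text
t: 5.3
tool_pos: [0.6437, 0.0888, 0.1265]
tool_rot: [0.789, 0.615, 0.001, 0.0]
wrist_force: [-0.2, 0.8, 0.3]
finger_gap: 0.425
```

```bash
python3 go.py 643 88 124 76
```

```text
t 5.3 pos [643.7  88.8 126.5] off [-0.7 -0.8 -2.5] dr [-0.01  0.08  0.13] F [-0.2  0.8  0.3] gap 0.425 qd 0.001
```

>>> step_arm([
  {"offset":[0,0,10],"dr":[0,0,0],"grip":1},
  {"offset":[0,0,20],"dr":[0,0,0],"grip":1},
  {"offset":[0,0,25],"dr":[0,0,0],"grip":1},
  {"offset":[0,0,30],"dr":[0,0,0],"grip":1},
  {"offset":[0,0,30],"dr":[0,0,0],"grip":1},
  {"offset":[0,0,20],"dr":[0,0,0],"grip":1},
  {"offset":[0,0,0],"dr":[0,0,0],"grip":1},
])

```text
t: 6.0
tool_pos: [0.6423, 0.0897, 0.2693]
tool_rot: [0.788, 0.615, 0.001, -0.001]
wrist_force: [-0.1, -0.0, -1.5]
finger_gap: 0.427
```

```bash
python3 go.py 463 336 250 76;  python3 - <<'E'
from h import *
c=snap('wrist','w4');c['fish']=1;pickle.dump(c,open('pics/w4.pkl','wb')); snap('scene','s4')
E
```

```text
t 6.0 pos [642.3  89.7 269.3] off [-179.3  246.3  -19.3] dr [-0.11  0.05  0.04] F [-0.1 -0.  -1.5] gap 0.427 qd 0.026
```

View pics/w4.png

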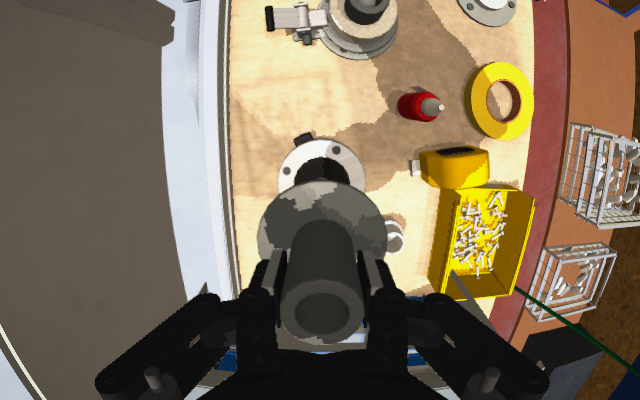

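>>> step_arm([
  {"offset":[-20,28,0],"dr":[0,0,0],"grip":1},
  {"offset":[-25,35,0],"dr":[0,0,0],"grip":1},
  {"offset":[-25,35,0],"dr":[0,0,0],"grip":1},
  {"offset":[-25,35,0],"dr":[0,0,0],"grip":1},
  {"offset":[-25,35,0],"dr":[0,0,0],"grip":1},
  {"offset":[-25,35,0],"dr":[0,0,0],"grip":1},
  {"offset":[-20,28,0],"dr":[0,0,0],"grip":1},
  {"offset":[-14,15,0],"dr":[0,0,0],"grip":1},
  {"offset":[0,0,0],"dr":[0,0,0],"grip":1},
])

```text
t: 7.0
tool_pos: [0.4492, 0.3373, 0.2519]
tool_rot: [0.789, 0.614, -0.01, -0.004]
wrist_force: [-0.0, -0.6, -1.1]
finger_gap: 0.423
```

```bash
python3 go.py 463 336 220 76;  python3 - <<'E'
from h import *
c=snap('wrist','w5');c['fish']=1;pickle.dump(c,open('pics/w5.pkl','wb')); 
for n in('scene','top'):
    c=snap(n,n+'5'); 
    u,v=map(int,proj(c,(.463,.336,.12))); i=c['color'][:,:,::-1]; x0,y0=max(u-60,0),max(v-60,0); print(n,x0,y0)
    cv2.imwrite(f'pics/{n}5z.png',cv2.resize(i[y0:v+60,x0:u+60],None,fx=5,fy=5,interpolation=cv2.INTER_CUBIC))
E
```

```text
t 7.0 pos [449.2 337.3 251.9] off [ 13.8  -1.3 -31.9] dr [ 0.38 -1.22  0.24] F [-0.  -0.6 -1.1] gap 0.423 qd 0.026
scene 339 162
top 192 176
```

View pics/w5.png

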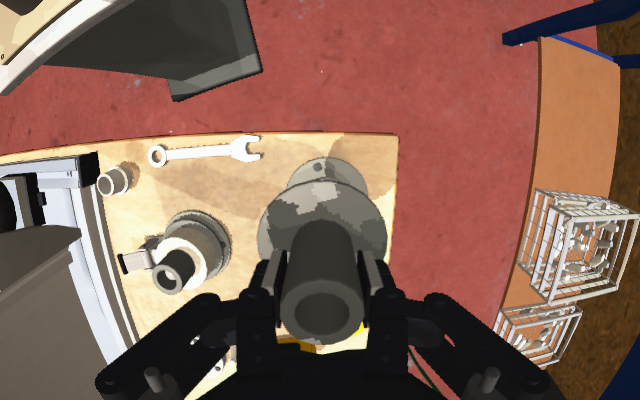

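View pics/scene5z.png

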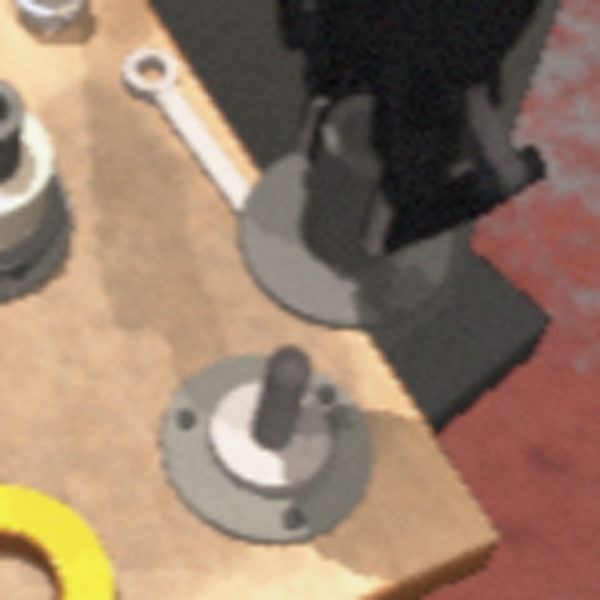

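View pics/top5z.png

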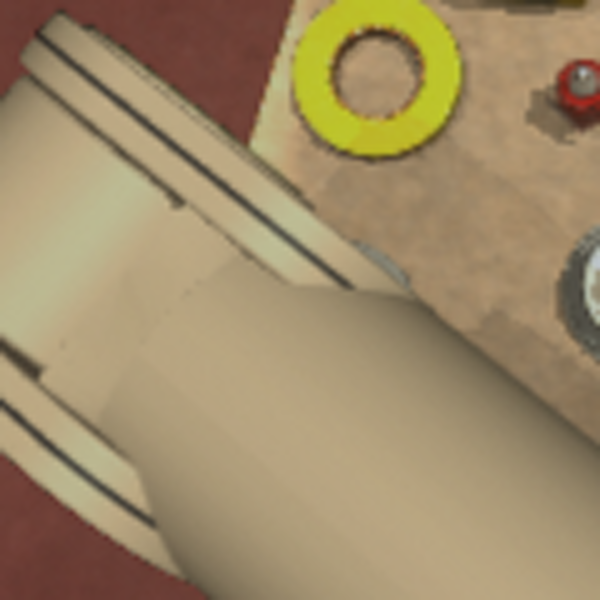

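>>> step_arm([
  {"offset":[8,-1,-15],"dr":[0.3,-1.0,0.2],"grip":1},
  {"offset":[4,-1,-20],"dr":[0,0,0],"grip":1},
  {"offset":[0,0,-15],"dr":[0,0,0],"grip":1},
  {"offset":[0,0,0],"dr":[0,0,0],"grip":1},
  {"offset":[0,0,0],"dr":[0,0,0],"grip":1},
])

```text
t: 7.65
tool_pos: [0.4697, 0.3258, 0.1988]
tool_rot: [0.793, 0.609, -0.002, 0.001]
wrist_force: [0.4, -0.1, 0.0]
finger_gap: 0.426
```

```bash
python3 go.py 462 335.5 200 76;  python3 - <<'E'
from h import *
c=snap('wrist','w6');c['fish']=1;pickle.dump(c,open('pics/w6.pkl','wb')); 
for n in('scene',):
    c=snap(n,n+'6'); 
    u,v=map(int,proj(c,(.463,.336,.06))); i=c['color'][:,:,::-1]; x0,y0=max(u-50,0),max(v-50,0); print(n,x0,y0)
    cv2.imwrite(f'pics/{n}6z.png',cv2.resize(i[y0:v+50,x0:u+50],None,fx=6,fy=6,interpolation=cv2.INTER_CUBIC))
E
```

```text
t 7.65 pos [469.7 325.8 198.8] off [-7.7  9.7  1.2] dr [ 0.27 -0.14  0.97] F [ 0.4 -0.1  0. ] gap 0.426 qd 0.013
scene 344 187
```

View pics/w6.png

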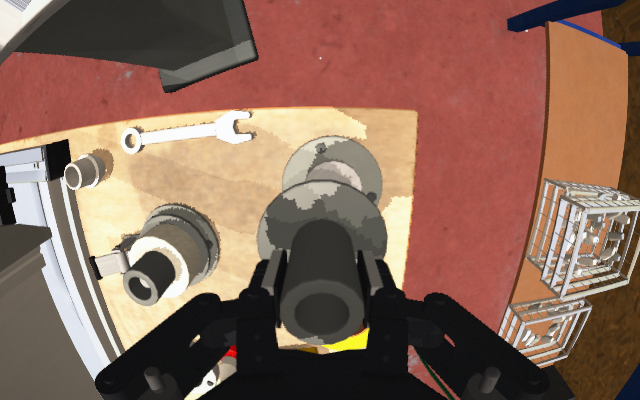

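View pics/scene6z.png

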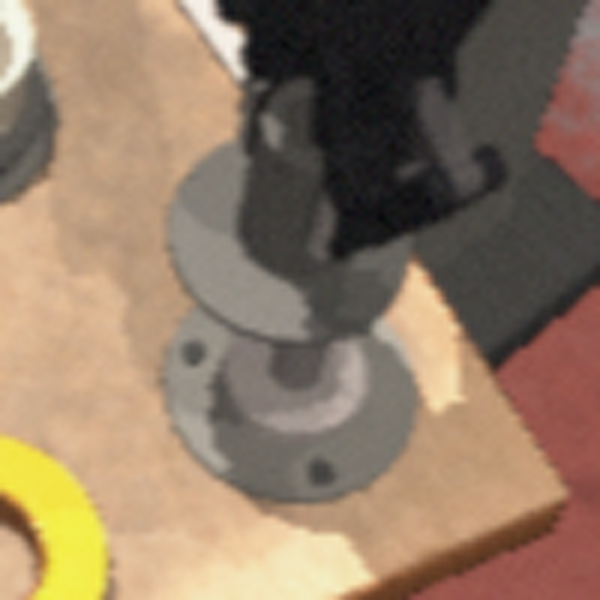

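```bash
python3 - <<'E'
from h import *
from scipy.optimize import least_squares
def fit(c,pts,z,r,f=lambda u,v:(u,v)):
    P=np.array([onz(c,*f(*p),z_)[:2] for p,z_ in zip(pts,np.broadcast_to(z,len(pts)))])
    s=least_squares(lambda q:np.hypot(*(P-q).T)-r,P.mean(0)); return np.round(s.x*1e3,1),np.round(s.fun*1e3,1)
S=load('scene6'); f=lambda u,v:(344+u/6-.42,187+v/6-.42)
zt=.1988-.1025
print('flange',fit(S,[(168,235),(178,195),(200,165)],zt+.006,.04,f),fit(S,[(310,342),(350,332),(250,325),(412,262)],zt,.04,f))
print('base low',fit(S,[(180,435),(220,475),(295,500),(360,485),(405,440),(418,395)],0,.045,f))
W=load('w6'); i=W['color'][:,:,::-1]
cv2.imwrite('pics/w6z.png',cv2.resize(i[120:280,240:400],None,fx=4,fy=4,interpolation=cv2.INTER_CUBIC))
E
```

```text
flange (array([471.1, 328.7]), array([ 0.1, -0.2,  0.1])) (array([465.1, 324.7]), array([ 1.1,  0.2, -1.2, -0.6]))
base low (array([459.1, 335.5]), array([-0. ,  0. ,  0.4, -0.2, -0.5,  0.5]))
```

View pics/w6z.png

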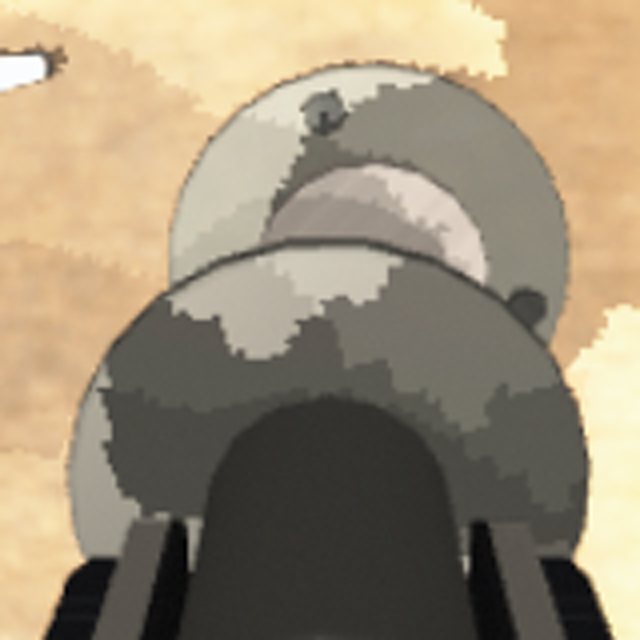

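```bash
python3 - <<'E'
from h import *
from scipy.optimize import least_squares
def fit(c,pts,z,r,f=lambda u,v:(u,v)):
    P=np.array([onz(c,*f(*p),z_)[:2] for p,z_ in zip(pts,np.broadcast_to(z,len(pts)))])
    s=least_squares(lambda q:np.hypot(*(P-q).T)-r,P.mean(0)); return np.round(s.x*1e3,1),np.round(s.fun*1e3,1)
W=load('w6'); f=lambda u,v:(240+u/4-.38,120+v/4-.38)
zt=.1988-.1025
fl=[(72,440),(115,340),(185,275),(330,238),(470,275),(550,350),(587,440)]
for z in(zt,zt+.006): print('flange',fit(W,fl,z,.04,f))
b=[(172,270),(175,220),(215,140),(270,90),(370,62),(460,85),(530,150),(565,220),(568,270)]
for z in (0,.006):print('base',fit(W,b,z,.045,f))
c=[(270,240),(300,200),(380,165),(450,190),(485,240)]
print('collar',fit(W,c,.016,.025,f))
E
```

```text
flange (array([471.2, 323.1]), array([ 0.2, -0. ,  0.2, -0.2, -0. ,  0. ,  0.3]))
flange (array([470.2, 323.4]), array([-0.8, -0.3,  0.3,  0.2,  0.2, -0.3, -0.6]))
base (array([463.2, 334.2]), array([-0.3, -0.1, -0.5,  0.2,  0.6,  0.1, -0.9,  0. , -0. ]))
base (array([462.9, 334.1]), array([-1.3, -0.8, -0.6,  0.4,  0.9,  0.3, -1.1, -0.6, -1. ]))
collar (array([463.5, 335.5]), array([-0.2, -0.5,  0.6,  0.1, -0.6]))
```

>>> step_arm([
  {"offset":[-5,8,0],"dr":[0.2,0,0.6],"grip":1},
  {"offset":[-2,2,0],"dr":[0,0,0],"grip":1},
  {"offset":[0,0,0],"dr":[0,0,0],"grip":1},
])

```text
t: 8.05
tool_pos: [0.4621, 0.338, 0.2011]
tool_rot: [0.789, 0.614, 0.0, -0.0]
wrist_force: [-0.7, -0.6, -0.1]
finger_gap: 0.421
```

```bash
python3 go.py 462.3 336.6 180 76
```

```text
t 8.05 pos [462.1 338.  201.1] off [  0.2  -1.4 -21.1] dr [-0.06  0.01  0.26] F [-0.7 -0.6 -0.1] gap 0.421 qd 0.008
```

>>> step_arm([
  {"offset":[0,-1.4,-8],"dr":[0,0,0],"grip":1},
  {"offset":[0,0,-8],"dr":[0,0,0],"grip":1},
  {"offset":[0,0,0],"dr":[0,0,0],"grip":1},
])

```text
t: 8.35
tool_pos: [0.4619, 0.3368, 0.1841]
tool_rot: [0.789, 0.614, 0.001, -0.0]
wrist_force: [-0.5, -0.2, -0.9]
finger_gap: 0.425
```

```bash
python3 go.py 462.3 336.6 180 76; python3 - <<'E'
from h import *
for n in('scene',):
    c=snap(n,n+'7'); i=c['color'][:,:,::-1]
    cv2.imwrite(f'pics/{n}7z.png',cv2.resize(i[187:287,344:444],None,fx=6,fy=6,interpolation=cv2.INTER_CUBIC))
E
```

```text
t 8.35 pos [461.9 336.8 184.1] off [ 0.4 -0.2 -4.1] dr [-0.06  0.07  0.21] F [-0.5 -0.2 -0.9] gap 0.425 qd 0.008
```

View pics/scene7z.png

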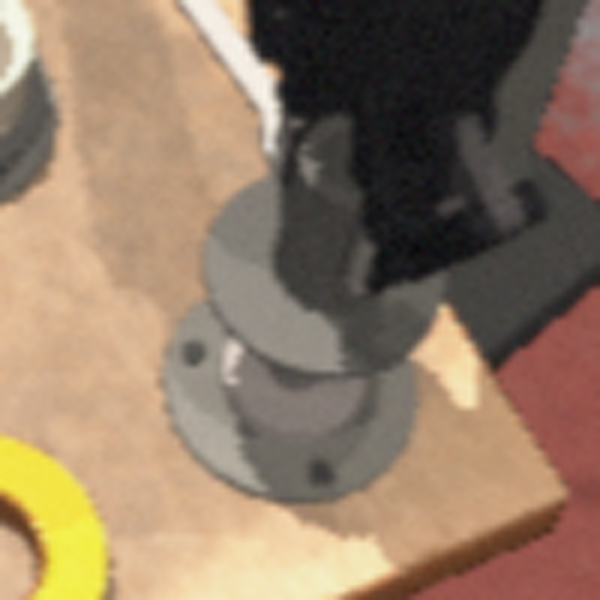

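>>> step_arm([
  {"offset":[0,0,-5],"dr":[0,0,0],"grip":1},
  {"offset":[0,0,-5],"dr":[0,0,0],"grip":1},
  {"offset":[0,0,-4],"dr":[0,0,0],"grip":1},
])

```text
t: 8.7
tool_pos: [0.4624, 0.3368, 0.1699]
tool_rot: [0.789, 0.614, 0.001, -0.0]
wrist_force: [0.4, -0.4, -0.7]
finger_gap: 0.425
```

```bash
python3 go.py 462.3 336.6 118.5 76
```

```text
t 8.7 pos [462.4 336.8 169.9] off [ -0.1  -0.2 -51.4] dr [-0.1   0.11  0.24] F [ 0.4 -0.4 -0.7] gap 0.425 qd 0.074
```

Ten millimetres below the dome top with no contact force, so the core is on the spindle.

>>> step_arm([
  {"offset":[0,0,-7],"dr":[0,0,0],"grip":1},
  {"offset":[0,0,-7],"dr":[0,0,0],"grip":1},
  {"offset":[0,0,-7],"dr":[0,0,0],"grip":1},
  {"offset":[0,0,-7],"dr":[0,0,0],"grip":1},
  {"offset":[0,0,0],"dr":[0,0,0],"grip":1},
])

```text
t: 9.2
tool_pos: [0.462, 0.3364, 0.1382]
tool_rot: [0.789, 0.614, 0.0, -0.0]
wrist_force: [0.4, -0.5, -1.2]
finger_gap: 0.427
```

```bash
python3 go.py 462.3 336.6 118.5 76
```

```text
t 9.2 pos [462.  336.4 138.2] off [  0.3   0.2 -19.7] dr [-0.05  0.03  0.25] F [ 0.4 -0.5 -1.2] gap 0.427 qd 0.011
```

>>> step_arm([
  {"offset":[0,0,-6],"dr":[0,0,0],"grip":1},
  {"offset":[0,0,-5],"dr":[0,0,0],"grip":1},
  {"offset":[0,0,-4],"dr":[0,0,0],"grip":1},
  {"offset":[0,0,-2],"dr":[0,0,0],"grip":1},
  {"offset":[0,0,0],"dr":[0,0,0],"grip":1},
])

```text
t: 9.7
tool_pos: [0.4621, 0.3366, 0.1198]
tool_rot: [0.789, 0.614, 0.001, -0.0]
wrist_force: [-0.1, 0.2, -0.7]
finger_gap: 0.426
```

```bash
python3 go.py 462.3 336.6 118.5 76
```

```text
t 9.7 pos [462.1 336.6 119.8] off [ 0.2  0.  -1.3] dr [-0.06  0.05  0.24] F [-0.1  0.2 -0.7] gap 0.426 qd 0.002
```

>>> step_arm([
  {"offset":[0,0,-2],"dr":[0,0,0],"grip":1},
  {"offset":[0,0,-1],"dr":[0,0,0],"grip":1},
  {"offset":[0,0,0],"dr":[0,0,0],"grip":1},
])

```text
t: 10.0
tool_pos: [0.4625, 0.3371, 0.1188]
tool_rot: [0.789, 0.614, 0.001, 0.0]
wrist_force: [0.1, 0.7, -1.2]
finger_gap: 0.423
```

```bash
python3 go.py 462.3 336.6 118.5 76
```

```text
t 10.0 pos [462.5 337.1 118.8] off [-0.2 -0.5 -0.3] dr [-0.05  0.14  0.25] F [ 0.1  0.7 -1.2] gap 0.423 qd 0.008
```

>>> step_arm([
  {"offset":[0,0,-2],"dr":[0,0,0],"grip":1},
  {"offset":[0,0,-2],"dr":[0,0,0],"grip":1},
])

```text
t: 10.2
tool_pos: [0.4628, 0.3375, 0.1183]
tool_rot: [0.789, 0.614, 0.002, 0.001]
wrist_force: [-12.0, -12.3, 33.6]
finger_gap: 0.422
```

```bash
python3 go.py 462.3 336.6 118.5 76
```

```text
t 10.2 pos [462.8 337.5 118.3] off [-0.5 -0.9  0.2] dr [0.02 0.25 0.26] F [-12.  -12.3  33.6] gap 0.422 qd 0.015
```

>>> step_arm([
  {"offset":[0,0,1],"dr":[0,0,0],"grip":1},
  {"offset":[0,0,0],"dr":[0,0,0],"grip":0.3},
  {"offset":[0,0,0],"dr":[0,0,0],"grip":0},
  {"offset":[0,0,0],"dr":[0,0,0],"grip":0},
  {"offset":[0,0,0],"dr":[0,0,0],"grip":0},
  {"offset":[0,0,0],"dr":[0,0,0],"grip":0},
])

```text
t: 10.8
tool_pos: [0.4632, 0.3378, 0.1195]
tool_rot: [0.789, 0.614, 0.002, 0.002]
wrist_force: [-0.6, -0.2, 0.3]
finger_gap: 1.001
```

```bash
python3 go.py 462.3 336.6 118.5 76; python3 - <<'E'
from h import *
c=snap('scene','scene8'); i=c['color'][:,:,::-1]
cv2.imwrite('pics/scene8z.png',cv2.resize(i[187:287,344:444],None,fx=6,fy=6,interpolation=cv2.INTER_CUBIC))
E
```

```text
t 10.8 pos [463.2 337.8 119.5] off [-0.9 -1.2 -1. ] dr [-0.02  0.31  0.26] F [-0.6 -0.2  0.3] gap 1.001 qd 0.003
```

View pics/scene8z.png

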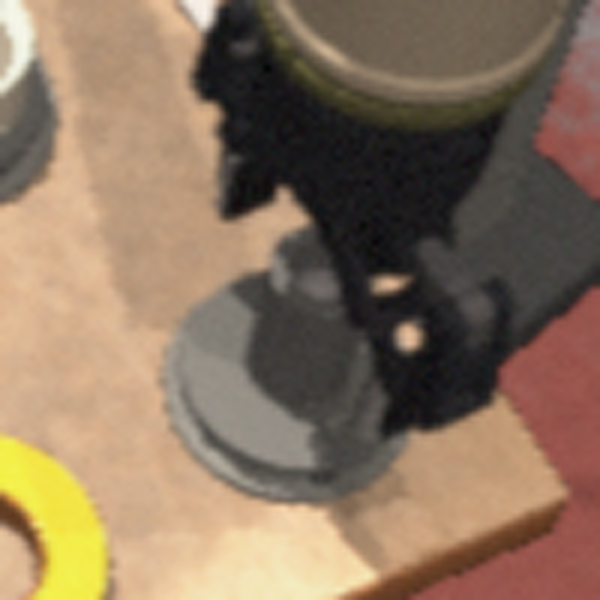

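>>> step_arm([
  {"offset":[0,0,20],"dr":[0,0,0],"grip":0},
  {"offset":[0,0,40],"dr":[0,0,0],"grip":0},
  {"offset":[0,0,40],"dr":[0,0,0],"grip":0},
  {"offset":[0,0,40],"dr":[0,0,0],"grip":0},
  {"offset":[0,0,30],"dr":[0,0,0],"grip":0},
  {"offset":[0,-25,0],"dr":[0,0,-8.2],"grip":0.5},
  {"offset":[0,-25,0],"dr":[0,0,-8.2],"grip":1},
  {"offset":[0,-25,0],"dr":[0,0,-8.2],"grip":1},
  {"offset":[0,-25,0],"dr":[0,0,-8.2],"grip":1},
  {"offset":[0,-25,0],"dr":[0,0,-8.2],"grip":1},
  {"offset":[0,-25,0],"dr":[0,0,-8.2],"grip":1},
  {"offset":[0,-25,0],"dr":[0,0,-8.2],"grip":1},
  {"offset":[0,-25,0],"dr":[0,0,-8.2],"grip":1},
  {"offset":[0,-25,0],"dr":[0,0,-8.2],"grip":1},
  {"offset":[0,-25,0],"dr":[0,0,-8.2],"grip":1},
  {"offset":[0,0,0],"dr":[0,0,0],"grip":1},
])

```text
t: 12.45
tool_pos: [0.4588, 0.0786, 0.2962]
tool_rot: [0.997, -0.083, 0.003, 0.001]
wrist_force: [0.4, -0.5, 0.1]
finger_gap: -0.0
```

```bash
python3 go.py 470 81 200 -6; python3 - <<'E'
from h import *
c=snap('wrist','w9');c['fish']=1;pickle.dump(c,open('pics/w9.pkl','wb'))
for X in [(.470,.084,.051),(.48,.17,.088),(.643,.089,.086),(.462,.337,.088)]: print(proj(c,X))
c=snap('scene','scene9')
E
```

```text
t 12.45 pos [458.8  78.6 296.2] off [ 11.2   2.4 -96.2] dr [0.19 0.37 3.47] F [ 0.4 -0.5  0.1] gap -0.0 qd 0.051
[329.00237371 173.88543516]
[325.87124458  87.97679643]
[495.97699903 152.76574837]
[277.37260389 -69.28474685]
```

View pics/w9.png

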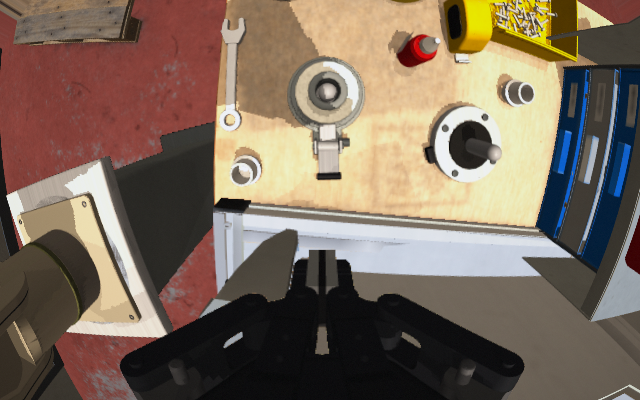

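View pics/scene9.png

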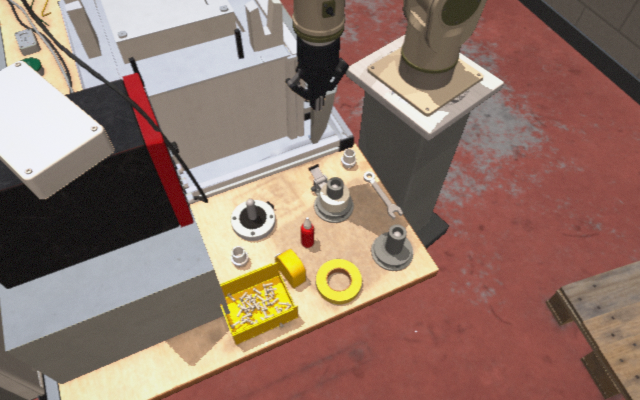

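>>> step_arm([
  {"offset":[10,2,-20],"dr":[0.2,0.4,3.4],"grip":1},
  {"offset":[0,0,-35],"dr":[0,0,0],"grip":1},
  {"offset":[0,0,-35],"dr":[0,0,0],"grip":1},
  {"offset":[0,0,-25],"dr":[0,0,0],"grip":1},
  {"offset":[0,0,0],"dr":[0,0,0],"grip":1},
])

```text
t: 13.05
tool_pos: [0.4689, 0.0907, 0.1793]
tool_rot: [0.999, -0.037, 0.002, -0.002]
wrist_force: [-0.1, 0.6, 1.4]
finger_gap: -0.001
```

```bash
python3 go.py 470 80 140 -6
```

```text
t 13.05 pos [468.9  90.7 179.3] off [  1.1 -10.7 -39.3] dr [-0.27  0.22 -1.72] F [-0.1  0.6  1.4] gap -0.001 qd 0.043
```

>>> step_arm([
  {"offset":[1,-10,0],"dr":[-0.2,0.2,-1.5],"grip":1},
  {"offset":[0,0,-20],"dr":[0,0,0],"grip":1},
  {"offset":[0,0,-17],"dr":[0,0,0],"grip":1},
  {"offset":[0,0,0],"dr":[0,0,0],"grip":1},
])

```text
t: 13.45
tool_pos: [0.4729, 0.0813, 0.1469]
tool_rot: [0.999, -0.05, 0.003, -0.001]
wrist_force: [-1.0, -0.9, 0.5]
finger_gap: -0.001
```

```bash
python3 go.py 470 80 140 -6;python3 - <<'E'
from h import *
c=snap('wrist','w10');c['fish']=1;pickle.dump(c,open('pics/w10.pkl','wb'))
c=snap('scene','scene10')
cv2.imwrite('pics/scene10z.png',cv2.resize(c['color'][100:220,270:400,::-1],None,fx=5,fy=5,interpolation=cv2.INTER_CUBIC))
E
```

```text
t 13.45 pos [472.9  81.3 146.9] off [-2.9 -1.3 -6.9] dr [-0.09  0.36 -0.27] F [-1.  -0.9  0.5] gap -0.001 qd 0.045
```

View pics/w10.png

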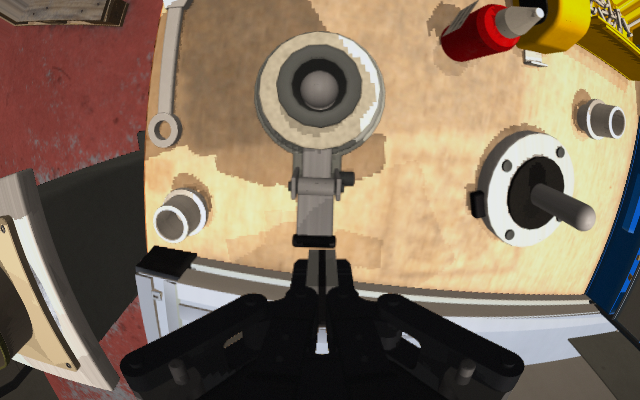

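View pics/scene10z.png

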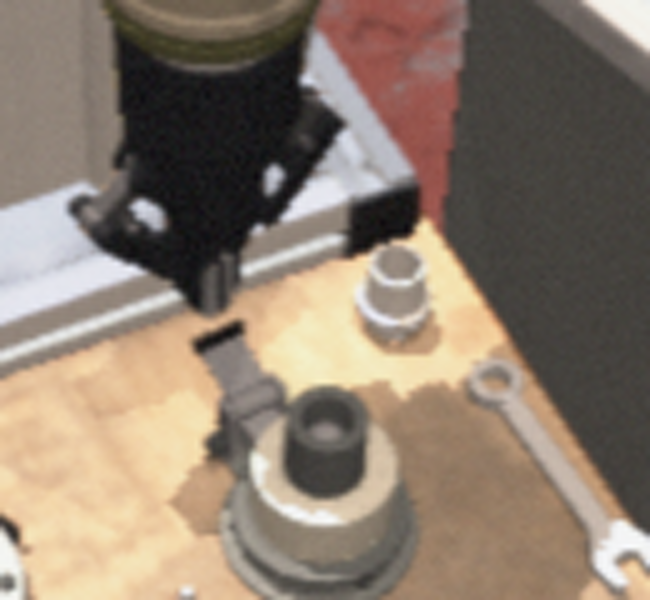

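```bash
python3 - <<'E'
from h import *
c=load('w10')
print(proj(c,(.4729,.0813,.074)),onz(c,314.5,240,.051),onz(c,320,90,.088),proj(c,(.643,.089,.086)),onz(c,320,88,.078))
E
```

```text
[319.46393803 261.24799403] [0.47016235 0.08328986 0.051     ] [0.48167819 0.16569877 0.088     ] [590.10098935 220.13653017] [0.48182975 0.16712416 0.078     ]
```

>>> step_arm([
  {"offset":[-2,0,-6],"dr":[0,0.3,0],"grip":1},
  {"offset":[0,0,-7],"dr":[0,0,0],"grip":1},
  {"offset":[0,0,-6],"dr":[0,0,0],"grip":1},
  {"offset":[0,0,0],"dr":[0,0,0],"grip":1},
])

```text
t: 13.95
tool_pos: [0.4732, 0.0818, 0.1313]
tool_rot: [0.999, -0.05, 0.004, -0.001]
wrist_force: [0.2, -0.4, -0.7]
finger_gap: 0.001
```

```bash
python3 go.py 470 81 93 -6
```

```text
t 13.95 pos [473.2  81.8 131.3] off [ -3.2  -0.8 -38.3] dr [-0.1   0.46 -0.25] F [ 0.2 -0.4 -0.7] gap 0.001 qd 0.009
```

>>> step_arm([
  {"offset":[-3,0,-7],"dr":[0,0.4,0],"grip":1},
  {"offset":[0,0,-6],"dr":[0,0,0],"grip":1},
  {"offset":[0,0,-6],"dr":[0,0,0],"grip":1},
  {"offset":[0,0,-6],"dr":[0,0,0],"grip":1},
  {"offset":[0,0,0],"dr":[0,0,0],"grip":1},
])

```text
t: 14.45
tool_pos: [0.47, 0.0804, 0.1045]
tool_rot: [0.999, -0.051, 0.0, 0.0]
wrist_force: [-0.4, -0.5, 0.4]
finger_gap: -0.001
```

```bash
python3 go.py 470 81 93 -6
```

```text
t 14.45 pos [470.   80.4 104.5] off [ -0.    0.6 -11.5] dr [ 0.01  0.   -0.19] F [-0.4 -0.5  0.4] gap -0.001 qd 0.007
```

>>> step_arm([
  {"offset":[0,0,-6],"dr":[0,0,0],"grip":1},
  {"offset":[0,0,-6],"dr":[0,0,0],"grip":1},
  {"offset":[0,0,-3],"dr":[0,0,0],"grip":1},
  {"offset":[0,0,0],"dr":[0,0,0],"grip":1},
])

```text
t: 14.85
tool_pos: [0.4696, 0.0811, 0.0876]
tool_rot: [0.999, -0.05, -0.001, -0.0]
wrist_force: [-0.3, 0.2, 0.4]
finger_gap: 0.003
```

```bash
python3 go.py 470 81 93 -6;python3 - <<'E'
from h import *
c=snap('wrist','w11');c['fish']=1;pickle.dump(c,open('pics/w11.pkl','wb'))
c=snap('scene','scene11')
cv2.imwrite('pics/scene11z.png',cv2.resize(c['color'][100:220,270:400,::-1],None,fx=5,fy=5,interpolation=cv2.INTER_CUBIC))
E
```

```text
t 14.85 pos [469.6  81.1  87.6] off [ 0.4 -0.1  5.4] dr [-0.04 -0.06 -0.23] F [-0.3  0.2  0.4] gap 0.003 qd 0.002
```

View pics/w11.png

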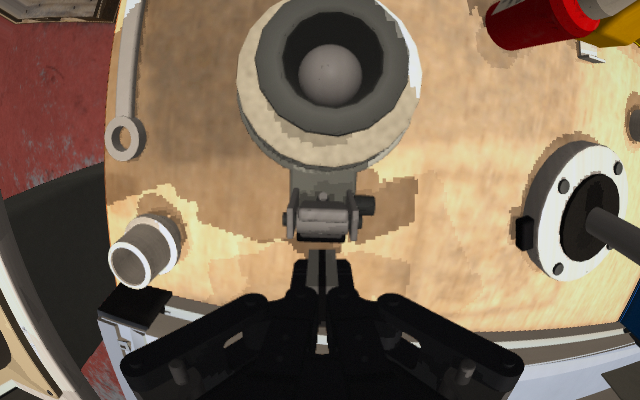

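View pics/scene11z.png

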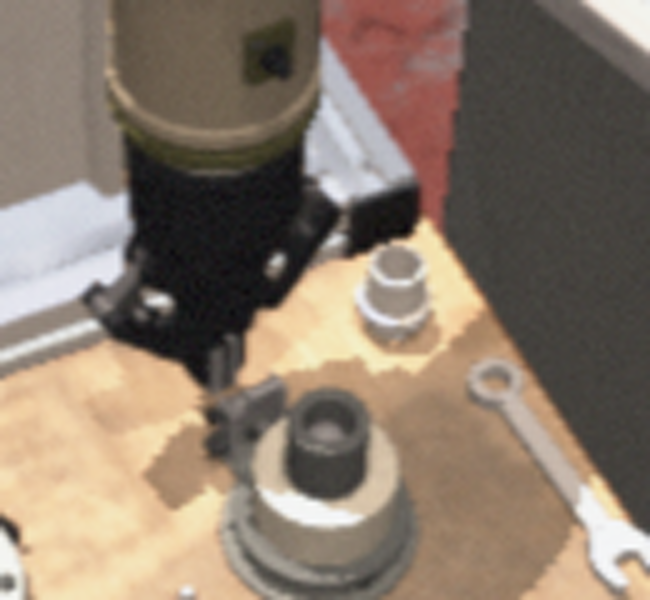

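>>> step_arm([
  {"offset":[0,0,25],"dr":[0,0,0],"grip":1},
  {"offset":[0,0,40],"dr":[0,0,0],"grip":1},
  {"offset":[0,0,40],"dr":[0,0,0],"grip":1},
  {"offset":[0,0,30],"dr":[0,0,0],"grip":0.5},
  {"offset":[4,30,0],"dr":[0,0,0],"grip":0},
  {"offset":[4,30,0],"dr":[0,0,0],"grip":0},
  {"offset":[3,26,0],"dr":[0,0,0],"grip":0},
  {"offset":[0,0,0],"dr":[0,0,0],"grip":0},
  {"offset":[0,0,0],"dr":[0,0,0],"grip":0},
])

```text
t: 15.85
tool_pos: [0.4805, 0.1698, 0.2318]
tool_rot: [0.999, -0.051, 0.002, -0.001]
wrist_force: [-0.8, -0.7, 0.0]
finger_gap: 0.994
```

```bash
python3 go.py 481 168 129 -6;python3 - <<'E'
from h import *
c=snap('wrist','w12');c['fish']=1;pickle.dump(c,open('pics/w12.pkl','wb'))
print(proj(c,(.481,.168,.088)))
E
```

```text
t 15.85 pos [480.5 169.8 231.8] off [   0.5   -1.8 -102.8] dr [-0.1   0.24 -0.12] F [-0.8 -0.7  0. ] gap 0.994 qd 0.022
[320.84044906 216.97038855]
```

View pics/w12.png

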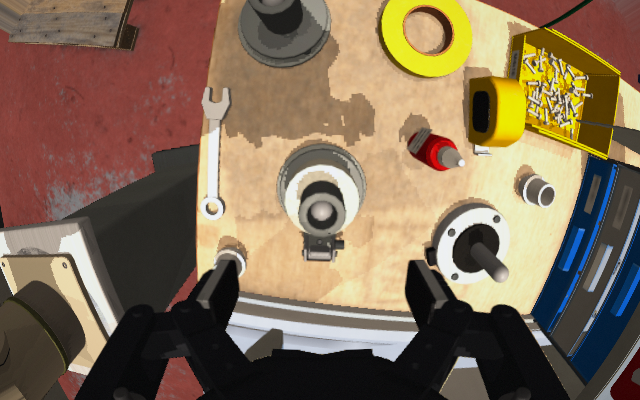

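```bash
python3 - <<'E'
from h import *
c=load('w12')
cv2.imwrite('pics/w12z.png',cv2.resize(c['color'][130:270,250:390,::-1],None,fx=5,fy=5,interpolation=cv2.INTER_CUBIC))
E
```

```text
(no output)
```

View pics/w12z.png

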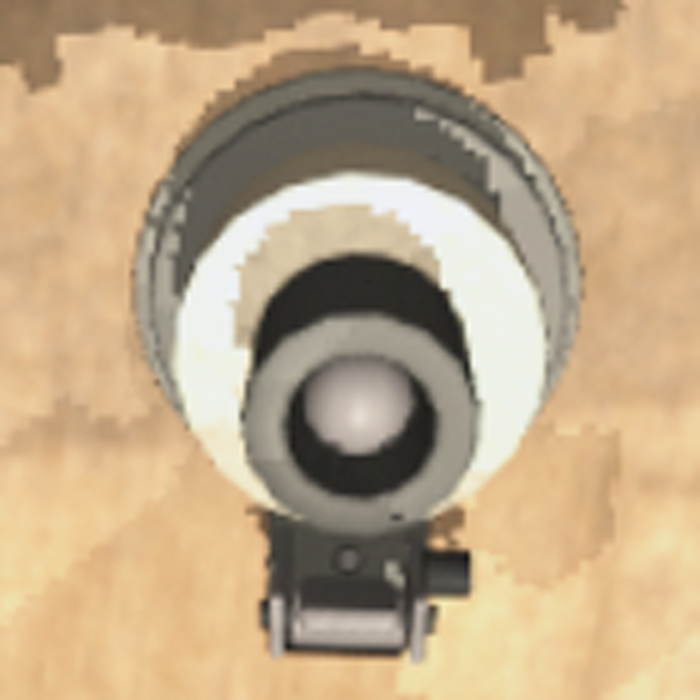

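>>> step_arm([
  {"offset":[0,0,-20],"dr":[0,0.3,0],"grip":0},
  {"offset":[0,0,-25],"dr":[0,0,0],"grip":0},
  {"offset":[0,0,-20],"dr":[0,0,0],"grip":0},
  {"offset":[0,0,-15],"dr":[0,0,0],"grip":0},
  {"offset":[0,0,0],"dr":[0,0,0],"grip":0},
])

```text
t: 16.4
tool_pos: [0.481, 0.1643, 0.1498]
tool_rot: [0.999, -0.055, 0.0, 0.0]
wrist_force: [0.3, -0.8, -0.9]
finger_gap: 1.0
```

```bash
python3 go.py 481 170.5 131 -6
```

```text
t 16.4 pos [481.  164.3 149.8] off [  0.    6.2 -18.8] dr [0.03 0.04 0.27] F [ 0.3 -0.8 -0.9] gap 1.0 qd 0.022
```

>>> step_arm([
  {"offset":[0,6,-6],"dr":[0,0,0],"grip":0},
  {"offset":[0,0,-10],"dr":[0,0,0],"grip":0},
  {"offset":[0,0,-4],"dr":[0,0,0],"grip":0},
  {"offset":[0,0,0],"dr":[0,0,0],"grip":0},
])

```text
t: 16.8
tool_pos: [0.482, 0.1696, 0.1302]
tool_rot: [0.998, -0.056, 0.002, 0.0]
wrist_force: [-0.1, -0.4, -0.6]
finger_gap: 0.998
```

```bash
python3 go.py 481 170.5 131 -6;python3 - <<'E'
from h import *
c=snap('wrist','w13');c['fish']=1;pickle.dump(c,open('pics/w13.pkl','wb'))
print(proj(c,(.481,.1705,.088)))
E
```

```text
t 16.8 pos [482.  169.6 130.2] off [-1.   0.9  0.8] dr [0.03 0.18 0.39] F [-0.1 -0.4 -0.6] gap 0.998 qd 0.002
[317.06801894 293.06217064]
```

View pics/w13.png

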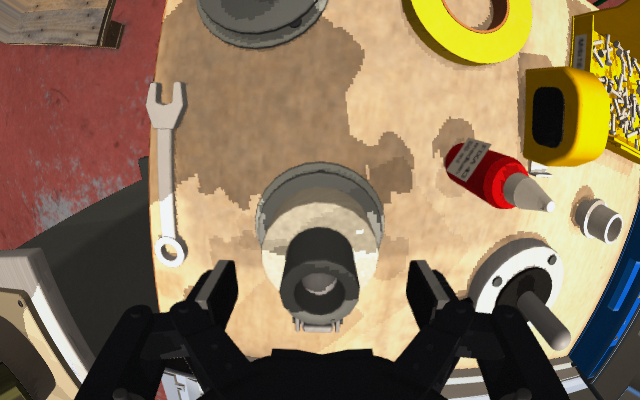

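>>> step_arm([
  {"offset":[0,2,1],"dr":[0,0.2,0],"grip":0},
  {"offset":[0,0,0],"dr":[0,0,0],"grip":0.5},
  {"offset":[0,0,0],"dr":[0,0,0],"grip":1},
  {"offset":[0,0,0],"dr":[0,0,0],"grip":1},
  {"offset":[0,0,0],"dr":[0,0,0],"grip":1},
  {"offset":[0,0,0],"dr":[0,0,0],"grip":1},
  {"offset":[0,0,0],"dr":[0,0,0],"grip":1},
], squeeze=60)

```text
t: 17.55
tool_pos: [0.4826, 0.1721, 0.133]
tool_rot: [0.998, -0.056, 0.001, 0.0]
wrist_force: [-0.4, -0.6, -0.2]
finger_gap: 0.42
```

```bash
python3 go.py 481 170.5 131 -6;python3 - <<'E'
from h import *
c=snap('wrist','w14');c['fish']=1;pickle.dump(c,open('pics/w14.pkl','wb'))
E
```

```text
t 17.55 pos [482.6 172.1 133. ] off [-1.6 -1.6 -2. ] dr [0.03 0.07 0.39] F [-0.4 -0.6 -0.2] gap 0.42 qd 0.003
```

View pics/w14.png

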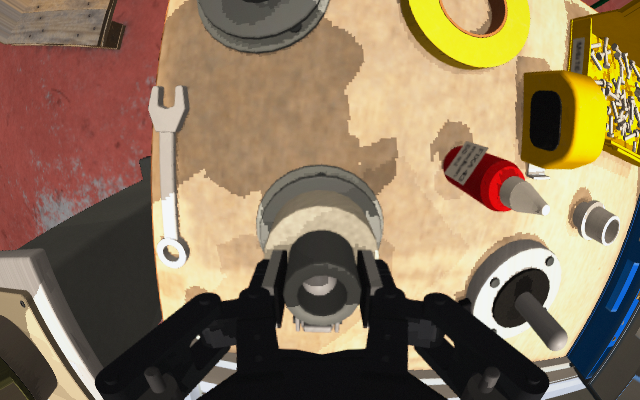

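>>> step_arm([
  {"offset":[0,0,8],"dr":[0,0,0],"grip":1},
  {"offset":[0,0,15],"dr":[0,0,0],"grip":1},
  {"offset":[0,0,25],"dr":[0,0,0],"grip":1},
  {"offset":[0,0,30],"dr":[0,0,0],"grip":1},
  {"offset":[0,0,30],"dr":[0,0,0],"grip":1},
  {"offset":[0,0,20],"dr":[0,0,0],"grip":1},
  {"offset":[0,0,0],"dr":[0,0,0],"grip":1},
])

```text
t: 18.3
tool_pos: [0.481, 0.1724, 0.271]
tool_rot: [0.998, -0.055, 0.001, -0.0]
wrist_force: [-0.2, -0.1, -2.6]
finger_gap: 0.422
```

```bash
python3 go.py 643 89 270 76;python3 - <<'E'
from h import *
c=snap('wrist','w15');c['fish']=1;pickle.dump(c,open('pics/w15.pkl','wb'))
E
```

```text
t 18.3 pos [481.  172.4 271. ] off [162.  -83.4  -1. ] dr [-9.000e-02  5.000e-02  8.229e+01] F [-0.2 -0.1 -2.6] gap 0.422 qd 0.025
```

View pics/w15.png

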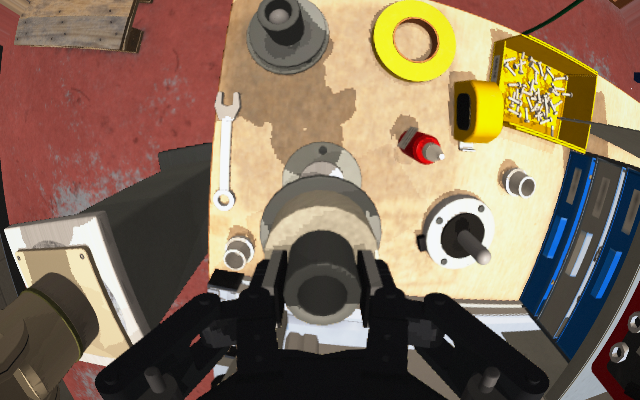

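>>> step_arm([
  {"offset":[16,-8,0],"dr":[0,0,8.2],"grip":1},
  {"offset":[16,-8,0],"dr":[0,0,8.2],"grip":1},
  {"offset":[16,-8,0],"dr":[0,0,8.2],"grip":1},
  {"offset":[16,-8,0],"dr":[0,0,8.2],"grip":1},
  {"offset":[16,-8,0],"dr":[0,0,8.2],"grip":1},
  {"offset":[16,-8,0],"dr":[0,0,8.2],"grip":1},
  {"offset":[16,-8,0],"dr":[0,0,8.2],"grip":1},
  {"offset":[16,-8,0],"dr":[0,0,8.2],"grip":1},
  {"offset":[16,-8,0],"dr":[0,0,8.2],"grip":1},
  {"offset":[12,-8,0],"dr":[0,0,8.2],"grip":1},
  {"offset":[0,0,0],"dr":[0,0,0],"grip":1},
])

```text
t: 19.45
tool_pos: [0.6366, 0.0877, 0.256]
tool_rot: [0.77, 0.637, -0.008, -0.001]
wrist_force: [0.3, -1.2, -2.0]
finger_gap: 0.425
```

```bash
python3 go.py 643 89 225 76
```

```text
t 19.45 pos [636.6  87.7 256. ] off [  6.4   1.3 -31. ] dr [ 0.48 -0.79 -3.21] F [ 0.3 -1.2 -2. ] gap 0.425 qd 0.121
```

>>> step_arm([
  {"offset":[5,1,0],"dr":[0.4,-0.7,-3],"grip":1},
  {"offset":[0,0,-10],"dr":[0,0,0],"grip":1},
  {"offset":[0,0,-15],"dr":[0,0,0],"grip":1},
  {"offset":[0,0,0],"dr":[0,0,0],"grip":1},
  {"offset":[0,0,0],"dr":[0,0,0],"grip":1},
])

```text
t: 19.95
tool_pos: [0.6378, 0.0907, 0.2248]
tool_rot: [0.79, 0.613, -0.004, -0.002]
wrist_force: [-0.0, -0.9, -0.6]
finger_gap: 0.424
```

```bash
python3 go.py 643 89 217 76;python3 - <<'E'
from h import *
c=snap('wrist','w16');c['fish']=1;pickle.dump(c,open('pics/w16.pkl','wb'))
c=snap('scene','scene16')
cv2.imwrite('pics/scene16z.png',cv2.resize(c['color'][140:260,190:330,::-1],None,fx=5,fy=5,interpolation=cv2.INTER_CUBIC))
cv2.imwrite('pics/w16z.png',cv2.resize(load('w16')['color'][110:290,230:410,::-1],None,fx=3.3,fy=3.3,interpolation=cv2.INTER_CUBIC))
E
```

```text
t 19.95 pos [637.8  90.7 224.8] off [ 5.2 -1.7 -7.8] dr [ 0.06 -0.53  0.34] F [-0.  -0.9 -0.6] gap 0.424 qd 0.031
```

View pics/w16z.png

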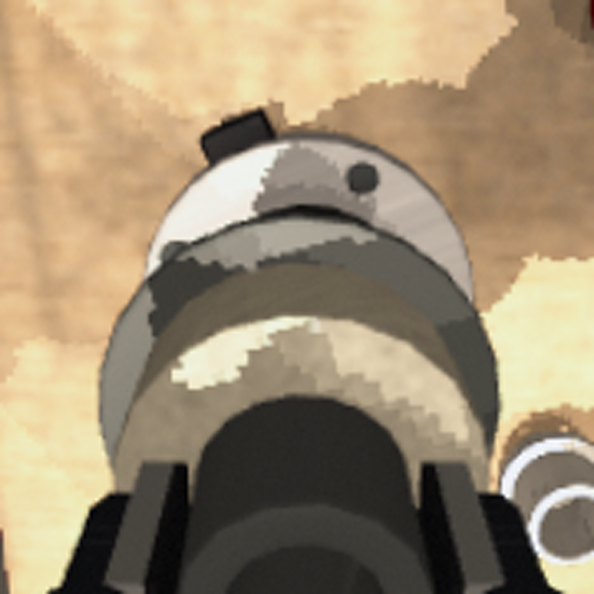

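View pics/scene16z.png

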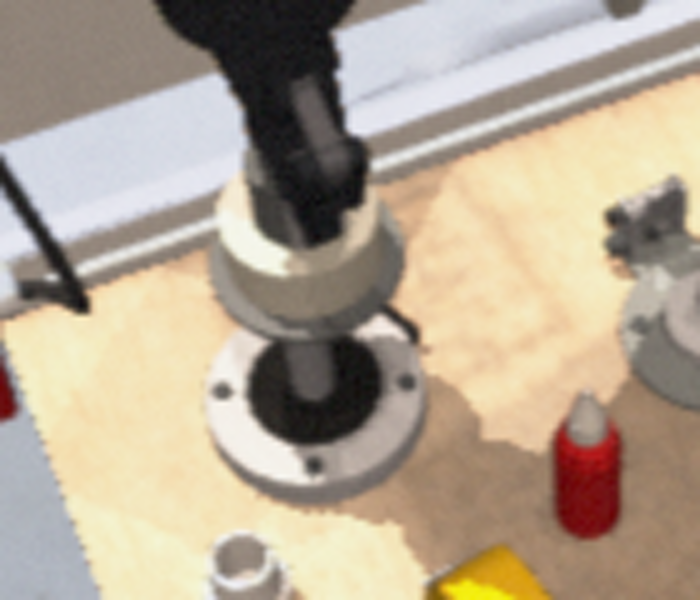

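Next I'll compare the flange and drum circles in this same wrist view, which cancels the camera bias.

```bash
python3 - <<'E'
from h import *
from scipy.optimize import least_squares
def fit(c,pts,z,r,f):
    P=np.array([onz(c,*f(*p),z)[:2] for p in pts])
    s=least_squares(lambda q:np.hypot(*(P-q).T)-r,P.mean(0)); return np.round(s.x*1e3,1),np.round(s.fun*1e3,1)
W=load('w16'); f=lambda u,v:(230+u/3.3-.35,110+v/3.3-.35)
zt=.2248-.117
fl=[(100,400),(112,335),(150,275),(215,228),(302,207),(390,228),(455,280),(490,350),(497,400)]
for z in(zt,zt+.006): print('flange',fit(W,fl,z,.04,f))
b=[(150,265),(170,225),(205,180),(280,142),(330,133),(395,152),(445,200),(470,260),(472,295)]
for z in (0.014,.02):print('drum',fit(W,b,z,.048,f))
S=load('scene16'); g=lambda u,v:(190+u/5-.4,140+v/5-.4)
print('S flange',fit(S,[(210,255),(235,310),(285,338),(330,335),(380,305),(403,255)],zt,.04,g))
print('S disc',fit(S,[(248,390),(262,425),(305,443),(345,438),(375,410),(382,380),(365,350)],.022,.03,g))
print('S drum bot',fit(S,[(210,410),(225,455),(265,490),(310,503),(360,490),(405,455),(425,410)],0.0,.048,g))
S=load('scene0'); h=lambda u,v:(210+u/3.6-.35,140+v/3.6-.35)
E
```

```text
flange (array([638.2,  87.3]), array([ 0.1, -0.3, -0.5, -0.2,  0.5,  0.4, -0.1, -0.5, -0.2]))
flange (array([637.4,  87.6]), array([-1.1, -0.9, -0.6,  0. ,  0.9,  0.6, -0.2, -1.2, -1.4]))
drum (array([645.8,  88.5]), array([ 0.1, -1.4, -1.1, -0.6,  1.3,  1.4,  0. , -1.1, -1.8]))
drum (array([645.3,  88.5]), array([-0.8, -1.9, -1.1, -0.3,  1.6,  1.6, -0. , -1.6, -2.5]))
S flange (array([634.6,  87.2]), array([-0.5, -1.7,  0.9,  0.7, -0.7, -1.3]))
S disc (array([644.1,  90.6]), array([-1.5, -1. , -0.9,  0.4, -0.3, -0.7, -2.2]))
S drum bot (array([642. ,  87.4]), array([-0.4, -1.4, -0.3,  1.7, -0. , -1. , -0.9]))
```

>>> step_arm([
  {"offset":[5,-0.5,0],"dr":[0,-0.5,0.3],"grip":1},
  {"offset":[0,0,-4],"dr":[0,0,0],"grip":1},
  {"offset":[0,0,0],"dr":[0,0,0],"grip":1},
])

```text
t: 20.35
tool_pos: [0.6438, 0.0902, 0.222]
tool_rot: [0.788, 0.616, 0.001, 0.001]
wrist_force: [0.7, -0.4, -1.6]
finger_gap: 0.425
```

```bash
python3 go.py 644.7 90 212 76
```

```text
t 20.35 pos [643.8  90.2 222. ] off [  0.9  -0.2 -10. ] dr [0.06 0.14 0.02] F [ 0.7 -0.4 -1.6] gap 0.425 qd 0.018
```

Next I'll descend, with the dome top reached at TCP z ≈ 203 mm.

>>> step_arm([
  {"offset":[1,0,-7],"dr":[0,0.1,0],"grip":1},
  {"offset":[0,0,-7],"dr":[0,0,0],"grip":1},
  {"offset":[0,0,-5],"dr":[0,0,0],"grip":1},
  {"offset":[0,0,0],"dr":[0,0,0],"grip":1},
])

```text
t: 20.75
tool_pos: [0.6448, 0.0901, 0.201]
tool_rot: [0.788, 0.615, -0.0, 0.0]
wrist_force: [0.6, 0.3, -1.6]
finger_gap: 0.422
```

```bash
python3 go.py 644.7 90 141 76
```

```text
t 20.75 pos [644.8  90.1 201. ] off [ -0.1  -0.1 -60. ] dr [0.06 0.01 0.03] F [ 0.6  0.3 -1.6] gap 0.422 qd 0.004
```

>>> step_arm([
  {"offset":[0,0,-4],"dr":[0,0,0],"grip":1},
  {"offset":[0,0,-4],"dr":[0,0,0],"grip":1},
  {"offset":[0,0,-4],"dr":[0,0,0],"grip":1},
])

```text
t: 21.05
tool_pos: [0.6451, 0.0901, 0.1886]
tool_rot: [0.788, 0.615, 0.0, 0.001]
wrist_force: [-0.3, -0.5, -2.5]
finger_gap: 0.419
```

```bash
python3 go.py 644.7 90 141 76
```

```text
t 21.05 pos [645.1  90.1 188.6] off [ -0.4  -0.1 -47.6] dr [0.05 0.06 0.04] F [-0.3 -0.5 -2.5] gap 0.419 qd 0.073
```

On the spindle, with free clearance.

>>> step_arm([
  {"offset":[0,0,-6],"dr":[0,0,0],"grip":1},
  {"offset":[0,0,-6],"dr":[0,0,0],"grip":1},
  {"offset":[0,0,-6],"dr":[0,0,0],"grip":1},
  {"offset":[0,0,-6],"dr":[0,0,0],"grip":1},
  {"offset":[0,0,0],"dr":[0,0,0],"grip":1},
])

```text
t: 21.55
tool_pos: [0.6446, 0.09, 0.1615]
tool_rot: [0.788, 0.615, -0.0, 0.0]
wrist_force: [0.5, 0.3, -1.6]
finger_gap: 0.426
```

```bash
python3 go.py 644.7 90 141 76
```

```text
t 21.55 pos [644.6  90.  161.5] off [  0.1  -0.  -20.5] dr [ 0.06 -0.01  0.03] F [ 0.5  0.3 -1.6] gap 0.426 qd 0.006
```

>>> step_arm([
  {"offset":[0,0,-6],"dr":[0,0,0],"grip":1},
  {"offset":[0,0,-5],"dr":[0,0,0],"grip":1},
  {"offset":[0,0,-4],"dr":[0,0,0],"grip":1},
  {"offset":[0,0,-2],"dr":[0,0,0],"grip":1},
  {"offset":[0,0,0],"dr":[0,0,0],"grip":1},
])

```text
t: 22.05
tool_pos: [0.6447, 0.0901, 0.143]
tool_rot: [0.788, 0.615, -0.0, 0.0]
wrist_force: [-0.6, 0.9, -1.4]
finger_gap: 0.42
```

```bash
python3 go.py 644.7 90 141 76
```

```text
t 22.05 pos [644.7  90.1 143. ] off [-0.  -0.1 -2. ] dr [ 0.05 -0.    0.03] F [-0.6  0.9 -1.4] gap 0.42 qd 0.002
```

>>> step_arm([
  {"offset":[0,0,-1],"dr":[0,0,0],"grip":1},
  {"offset":[0,0,-1],"dr":[0,0,0],"grip":1},
])

```text
t: 22.25
tool_pos: [0.6449, 0.0901, 0.1413]
tool_rot: [0.788, 0.615, -0.0, 0.0]
wrist_force: [0.4, 0.7, -0.8]
finger_gap: 0.42
```

```bash
python3 go.py 644.7 90 141 76
```

```text
t 22.25 pos [644.9  90.1 141.3] off [-0.2 -0.1 -0.3] dr [0.05 0.03 0.04] F [ 0.4  0.7 -0.8] gap 0.42 qd 0.017
```

>>> step_arm([
  {"offset":[0,0,-1],"dr":[0,0,0],"grip":1},
  {"offset":[0,0,-1],"dr":[0,0,0],"grip":1},
])

```text
t: 22.45
tool_pos: [0.6453, 0.09, 0.1411]
tool_rot: [0.788, 0.615, 0.0, 0.001]
wrist_force: [-6.3, -1.5, 8.9]
finger_gap: 0.42
```

```bash
python3 go.py 644.7 90 141 76
```

```text
t 22.45 pos [645.3  90.  141.1] off [-0.6 -0.  -0.1] dr [0.08 0.1  0.06] F [-6.3 -1.5  8.9] gap 0.42 qd 0.006
```

>>> step_arm([
  {"offset":[0,0,0],"dr":[0,0,0],"grip":0.3},
  {"offset":[0,0,0],"dr":[0,0,0],"grip":0},
  {"offset":[0,0,0],"dr":[0,0,0],"grip":0},
  {"offset":[0,0,0],"dr":[0,0,0],"grip":0},
  {"offset":[0,0,0],"dr":[0,0,0],"grip":0},
  {"offset":[0,0,15],"dr":[0,0,0],"grip":0},
  {"offset":[0,0,30],"dr":[0,0,0],"grip":0},
  {"offset":[0,0,40],"dr":[0,0,0],"grip":0},
  {"offset":[0,0,40],"dr":[0,0,0],"grip":0},
  {"offset":[0,0,40],"dr":[0,0,0],"grip":0},
  {"offset":[0,0,40],"dr":[0,0,0],"grip":0},
  {"offset":[0,0,0],"dr":[0,0,0],"grip":0},
])

```text
t: 23.65
tool_pos: [0.643, 0.0909, 0.3609]
tool_rot: [0.788, 0.616, 0.002, 0.001]
wrist_force: [0.3, 0.4, -0.3]
finger_gap: 1.0
```

```bash
python3 go.py 644.7 90 141 76;python3 - <<'E'
from h import *
c=snap('wrist','w20');c['fish']=1;pickle.dump(c,open('pics/w20.pkl','wb'))
for X in [(.6447,.090,.096),(.4625,.337,.088)]: print(proj(c,X))
c=snap('scene','scene20')
cv2.imwrite('pics/scene20z.png',cv2.resize(c['color'][140:300,210:430,::-1],None,fx=3.6,fy=3.6,interpolation=cv2.INTER_CUBIC))
E
```

```text
t 23.65 pos [643.   90.9 360.9] off [   1.7   -0.9 -219.9] dr [-0.05  0.25 -0.06] F [ 0.3  0.4 -0.3] gap 1.0 qd 0.061
[322.74399992 178.58961664]
[485.07477409  -7.1461369 ]
```

View pics/w20.png

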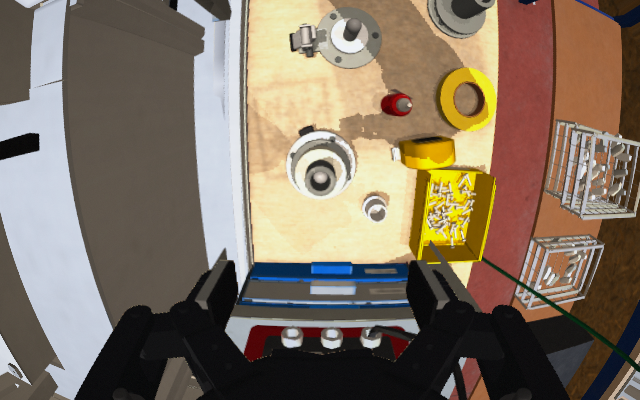

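View pics/scene20z.png

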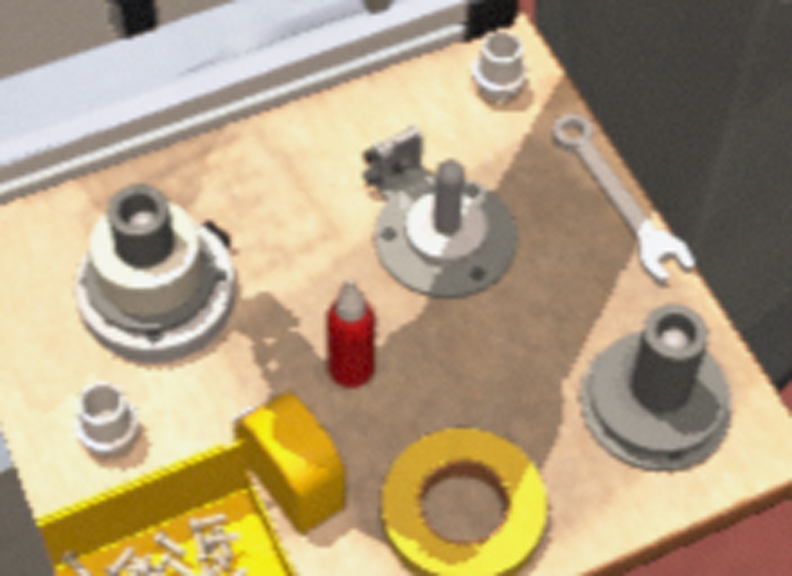

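```bash
python3 - <<'E'
from h import *
c=load('scene20'); z=lambda p:((p[0]-210+.35)*3.6,(p[1]-140+.35)*3.6)
for X in [(.463,.3385,.088),(.643,.0905,.096)]: print(z(proj(c,X)))
robot.job_done()
E
```

```text
(np.float64(676.5998445315338), np.float64(330.63469109837183))
(np.float64(142.66329301020124), np.float64(206.46543488684028))
the job is handed in; nothing more can be done
```

I changed the roll and handed the job in at about 24 s of the 64 s allowed. No verdict is reported.

**What I did, in order:**
1. I lifted the empty core off the unwinder, lowered it onto the free post and released it once it was down.
2. With the jaws shut, I pressed the keeper's tail until it snapped open.
3. I lifted the roll off, lowered it onto the unwinder's spindle, released it and backed the arm up clear.

**Last checks:**
- **Seating heights:** both parts met firm resistance at the expected height. The tool stopped at z = 118.3 mm for the core (118.5 expected) and 141.1 mm for the roll (141.0 expected).
- **Final pictures:** both stand upright. Their tube tops appear where a fully seated part should be, within about 2 px for the core and 5 px for the roll on the 3.6x enlargement, roughly 1 px in the original picture. The keeper is open, and I saw no change in the other things on the worktop.

**What was less clean:**
- The core's touchdown was firm, with about 34 N vertically at the wrist; the roll's was about 9 N.
- The cameras disagreed by 2–5 mm, so I lined up each placing by measuring part and post in the same picture.

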